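# Set a pH electrode through its stand's eyelet into the sample vial

## Robot

A 7-joint arm with a two-finger parallel gripper is mounted at the origin on a cart in front of the work surface, level with it; the furniture and walls round the work are solid. World frame = base frame: x ahead of the robot, y to its left, z up, the work surface at z = 0. Lengths are in m, angles in rad, forces in N, time in s.
With the tool pointing down it reaches from about 0.425 to 0.925 m from the base axis. Payload 6.8 kg.
Tool frame: the origin (TCP) lies at the very end of the fingers, on their centre line; the grasp point (between the pads) lies r.grip_depth behind it (r.grip_depth is the distance from the TCP to the grasp point, in m); z points along the fingers, x is the direction in which the jaws open and shut, and the axes are right-handed (so a half turn about z gives the same grasp; the last joint's range is limited). The gripper opens to 85 mm and grips with 20 to 120 N. Pads are 22 mm wide; open, the fingers measure 114 mm over their backs; the gripper's body (76 mm by 85 mm) begins 54 mm behind the grasp point. The pads swing forward as they close: fully open they stand 13 mm farther back than shut.
Start: joints at [-1.324, 0.477, 0.022, 1.555, -0.011, 1.109, -0.083], TCP at [0.234, 0.633, 0.231] pointing down, gripper open.
Joint ranges: [-2.96, 2.96], [-0.34, 2.1], [-1.41, 1.46], [0.24, 2.44], [-1.37, 4.51], [0.17, 1.92], [-2.96, 2.96]. Speed limits (rad/s): [2.39, 2.39, 3.14, 3.14, 3.14, 3.14, 3.14].

## Interface

Orientations are given as a rotation vector (axis times angle).
In Python, from bench import readout, grab_frame, workorder, r gives the robot as it stands.
- The arm moves only by the shell command python3 -m handwheel 'ROWS' [FORCE]. ROWS is text: rows parted by semicolons, each of 7 numbers parted by spaces: the shift along the tool's x, y, z in mm, then the turn, a rotation vector about the tool's x, y, z in degrees, then the finger opening in mm, from 0 to 85.4. A call has 1 to 12 rows; each row is the pose to reach, as a shift and turn from the pose commanded when the call began, along the tool's axes at that moment; what a row does not reach only later rows make up. A row lasts 1/8 s, in which the tool goes at most 62.5 mm and 10.7 degrees, less where a joint would pass 70% of its speed; a pose out of reach is approached as far as the arm can. A call with a gripper value outside its range is refused whole. The fingers move at their own pace and stop on an object; FORCE is the grip in N (left out, the last holds). Time passes only in rows, so rows that repeat a pose let the fingers close. It gives the time, the measured TCP pose, the force and the opening at its end, in the units of the state.
- readout.get_obs(): the state, without advancing time (a new reading comes with each control period).
- grab_frame(name): name is "scene" or "top"; returns a dict with "pixels" (480x640x3 uint8, red, green, blue), "fx", "fy", "cx", "cy" (pixels), "rvec" (rotation vector, rad) and "tvec" (3), from world to camera coordinates, as OpenCV has them. Camera axes: x right, y down, z forward; pixel columns grow to the right and rows downward; lengths in m; the calibration is good to about 2 mm. A picture is of the moment at which its call begins. There is no depth.
- workorder.hand_in(): hands the job in, once; it reports no verdict.
The state is a dict: "clock": time; "joints": joint angles; "qvel": joint speeds; "tau": joint torques, N m; "tcp_pos": TCP position; "orientation": TCP orientation; "contact_force": force on the tool from outside, world axes, zero at the start; "moment": the same for the moment, N m; "grip_width": finger opening in m.
Only numpy, scipy, OpenCV 4.12 (cv2) and the standard library are available. Lean on these libraries where they do the work, as an engineer would, in place of code of your own. Each camera call takes 0.05 s, during which the arm holds its last target.

## Task

Set up the cordless pH electrode for a reading: take it out of the enamel tray and lower it gently, black tip first, through the eyelet in the arm of the electrode stand and on into the sample vial below, until its hexagonal collar sits flat on the arm; then let go of it. It goes in held by its white head from above, and the empty rinsing jar is there to stand it in while you change your grip. Leave the vial in its seat, keep the jar standing, and do not disturb the bottles along the back.

Things in the scene. Friction and masses are not known exactly. Their poses are not given: they have to be found in the camera images.
- electrode: cordless pH electrode, a rod 156 mm long, 80 g: round shaft 12 mm thick (black tip, blue body) for 112 mm, black hex collar 22 mm across flats, 7 mm thick, round white head 18 mm thick, 37 mm long. Origin at the tip's end, z axis along the rod from tip to head, centre of mass 81 mm from the tip. Starts lying on the tray floor, resting on tip and collar edge
- electrode_tip (a point): centre of the electrode's tip (same point as its origin)
- electrode_collar (a point): point on the electrode's axis in the lower face of its collar, 112 mm from the tip; this face comes to rest on the arm
- stand: electrode stand, standing firm: grey base 160 x 110 x 14 mm (x, y, z), steel column at x = +55 mm with a black boss, top 156 mm high, and a flat grey arm 36 mm wide, 10 mm thick, from the boss along the stand's -x, its upper face 142 mm above the table. Origin under the middle of the base, z up
- eyelet (a point): centre of the eyelet, in the upper face of the arm (30 mm from the stand's origin along its -x, 142 mm above the table), white rim; a vertical through hole 15.5 mm wide, 10 mm deep, with a 2 mm chamfer at the mouth
- vial: clear glass sample vial standing loose in a black seat ring (6 mm high) on the stand's base, straight below the eyelet: 35 mm in diameter, 62 mm high, origin at the centre of its underside, which is 14 mm above the table; inner floor 4 mm above that; neck 25 mm outside, 20 mm inside
- vial_mouth (a point): centre of the vial's open mouth, 62 mm above its underside
- rinse_jar: empty glass rinsing jar, 77 mm in diameter, 102 mm high, open at the top, loose, 0.3 kg; inside about 54 mm wide, floor 6 mm thick. Origin at the centre of its underside. The electrode leans at about 28 degrees from upright when it is left standing in it, head out above the rim
- tray: white enamel tray, fixed, 172 x 205 x 45 mm (x, y, z), origin under its centre; flat floor 3 mm above the table, 140 x 172 mm inside
- forceps: steel forceps 96 mm long, 7 mm high, lying in the tray beside the electrode, along the tray's y, origin at the middle of the underside; a bystander
- buffer_bottle: clear bottle with a blue cap, 35 mm in diameter, 81 mm high, origin under its centre; a bystander at the back
- water_bottle: white bottle with a grey cap, 48 mm in diameter, 109 mm high, origin under its centre; a bystander at the back
- amber_bottle: amber bottle with a blue cap, 41 mm in diameter, 90 mm high, origin under its centre; a bystander at the back
- dropper: dropper bottle with a green bulb, 43 mm in diameter, 108 mm high, origin under its centre; a bystander at the back
Not all that is in view belongs to the job. There is more than one size of the electrode; the one meant has the size given above.

How it is judged:
At the end, for the whole second after the job is handed in: Electrode at rest in the eyelet, tip down: collar on the arm (height within 3 mm, 4 mm off centre, 0.06 rad of square); tip in the vial (under 40 mm above its underside, within 9 mm of its axis); vial in its seat (tilt under 0.1 rad, lifted under 4 mm); jar upright (tilt under 0.1 rad) (z of electrode_collar in the frame of eyelet between -0.003 and 0.003 m and horizontal distance between electrode_collar and eyelet below 0.004 m and angle between the z axis of electrode and the z axis of eyelet, either way round below 0.06 rad and horizontal distance between electrode_tip and vial_mouth below 0.009 m and z of electrode_tip in the frame of vial below 0.04 m and angle between each of vial, rinse_jar's own z axis and vertical below 0.1 rad and z of vial in the frame of stand below 0.018 m and linear speed of electrode below 0.02 m/s); the robot touches nothing.
It fails at once if the electrode is dropped through the eyelet instead of lowered (faster than 0.5 m/s with its tip within 10 mm of the eyelet's axis and below the arm's upper face) (horizontal distance between electrode_tip and eyelet below 0.01 m and z of electrode_tip in the frame of eyelet below 0 m and linear speed of electrode above 0.5 m/s).
It fails at once if the electrode strikes the vial hard (over 20 N) (contact force between electrode and vial above 20 N).
It fails at once if the vial is tipped in its seat by more than 0.35 rad (angle between vial's own z axis and vertical above 0.35 rad).
It fails at once if the rinsing jar is tipped by more than 0.5 rad (angle between rinse_jar's own z axis and vertical above 0.5 rad).
It fails at once if a bottle along the back is moved by more than 30 mm (distance of any of buffer_bottle, water_bottle, amber_bottle, dropper from where it was at the start of the episode above 0.03 m).
It also fails if it takes over 64 s, if anything falls off the work surface, if the arm or the gripper's body presses on something with over 40 N, if the wrist force passes 120 N, or if a joint passes its speed limit or range.

## Working session

There is one attempt and no reset: what is moved stays moved. The work goes in short steps, Python scripts to look and compute and a shell command to move; the robot and the scene stay as the last step left them, time stands still between calls to the robot, and variables do not carry over. Pictures are saved under pics/ and viewed, and the job is handed in when it is done.

```bash
ls; mkdir -p pics
python3 - <<'E'
from bench import readout, grab_frame, r
import cv2
print(readout.get_obs()); print(r.grip_depth)
for n in("scene","top"):
    f=grab_frame(n); cv2.imwrite(f"pics/{n}0.png",f["pixels"][:,:,::-1]); print({k:v for k,v in f.items() if k!="pixels"})
E
```

```text
pics
{'clock': 0.0, 'joints': array([-1.3241069 ,  0.4778362 ,  0.02230654,  1.55647738, -0.0114874 ,
        1.10928906, -0.08311142]), 'qvel': array([-0.00060373, -0.00016675,  0.00032288,  0.00128513,  0.00045349,
       -0.00076719,  0.00116342]), 'tau': array([ 6.01403517e-04, -5.96453762e+01,  1.60857640e+00, -2.81193280e+01,
        1.25494946e-02,  9.35210672e-03,  1.87404157e-05]), 'tcp_pos': array([0.23427906, 0.63239276, 0.23028992]), 'orientation': array([ 2.57757437e+00,  1.79395201e+00, -2.29586720e-03]), 'contact_force': array([0.00936797, 0.87087054, 0.54974044]), 'moment': array([ 0.00819456,  0.04312773, -0.07832991]), 'grip_width': 0.08506759178400275}
0.0187
{'fx': 510.5643674830913, 'fy': 510.5643674830913, 'cx': 315.0731045157384, 'cy': 246.08756791041145, 'rvec': array([ 0.69479338, -2.5242269 ,  1.27684431]), 'tvec': array([0.42728001, 0.31827476, 0.64608867])}
{'fx': 545.0641498077104, 'fy': 545.0641498077104, 'cx': 325.58274353182634, 'cy': 244.69054494573746, 'rvec': array([ 2.13494545, -2.19204997,  0.13607028]), 'tvec': array([-0.08670444,  0.54568723,  0.95439717])}
```

View pics/scene0.png

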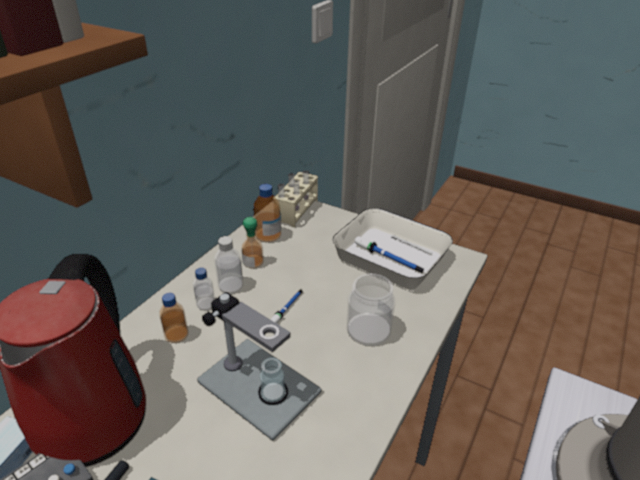

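View pics/top0.png

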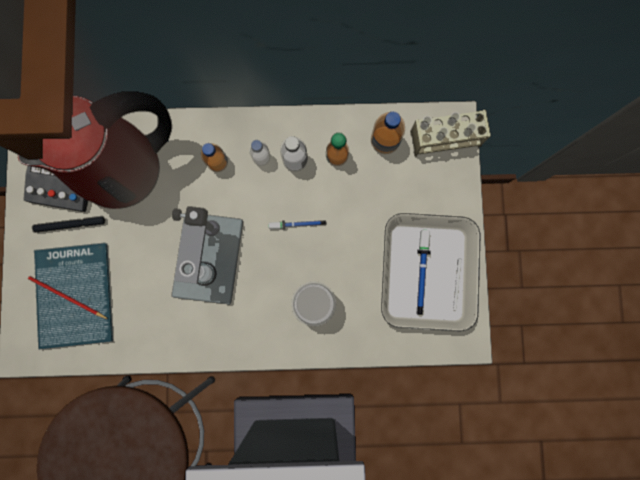

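The top view shows two electrodes: a long one in the tray (424,272) and a short one on the table (298,225). The tray is at (431,272), the jar at (314,304), and the stand at (209,260) with its eyelet at about (188,268). I'll enlarge both electrodes and measure them.

```bash
cat > h.py <<'E'
import numpy as np, cv2
from bench import readout, grab_frame, r
from scipy.spatial.transform import Rotation as R
def cam(f):
    return R.from_rotvec(f["rvec"]).as_matrix(), np.array(f["tvec"])
def proj(f,p):
    M,t=cam(f); c=(M@np.atleast_2d(p).T).T+t
    return np.c_[f["fx"]*c[:,0]/c[:,2]+f["cx"], f["fy"]*c[:,1]/c[:,2]+f["cy"]]
def ray(f,uv):
    M,t=cam(f); d=M.T@np.array([(uv[0]-f["cx"])/f["fx"],(uv[1]-f["cy"])/f["fy"],1.]); return -M.T@t, d/np.linalg.norm(d)
def plane(f,uv,z):
    o,d=ray(f,uv); return o+d*(z-o[2])/d[2]
def tri(f1,a,f2,b):
    o1,d1=ray(f1,a);o2,d2=ray(f2,b)
    s=np.linalg.lstsq(np.c_[d1,-d2],o2-o1,rcond=None)[0]
    p,q=o1+s[0]*d1,o2+s[1]*d2
    return (p+q)/2, np.linalg.norm(p-q)
def tcp():
    o=readout.get_obs(); return o["tcp_pos"],R.from_rotvec(o["orientation"])
def crop(f,u,v,w,h,k,name):
    im=f["pixels"][v:v+h,u:u+w,::-1]; cv2.imwrite(name,cv2.resize(im,None,fx=k,fy=k,interpolation=cv2.INTER_CUBIC))
E
python3 - <<'E'
from h import *
t=grab_frame("top"); s=grab_frame("scene")
print(proj(t,[[0,0,0],[.234,.633,.23],[.5,0,0]]),proj(s,[[0,0,0],[.234,.633,.23]]), -cam(t)[0].T@cam(t)[1], -cam(s)[0].T@cam(s)[1])
crop(t,375,205,115,130,4,"pics/tray.png"); crop(t,260,205,80,40,8,"pics/small.png"); crop(t,165,200,90,110,5,"pics/stand.png")
crop(s,325,200,135,90,5,"pics/trays.png"); crop(s,190,280,140,160,3.7,"pics/stands.png")
hsv=cv2.cvtColor(t["pixels"],cv2.COLOR_RGB2HSV)
m=cv2.inRange(hsv,(100,120,50),(125,255,255))
n,l,st,c=cv2.connectedComponentsWithStats(m)
for i in range(1,n):
    if st[i,4]>15: print(st[i],c[i],plane(t,c[i],.01))
print(tcp()[1].as_matrix())
E
```

```text
[[ 276.06511836  556.33705247]
 [-202.22202264  465.14788592]
 [ 271.76354244  271.24062681]] [[ 652.72636926  497.60064708]
 [  23.28762151 1444.34738434]] [ 0.42667436 -0.09246719  1.01270182] [0.20610063 0.50450827 0.63583925]
[385 113  15  14  96] [393.60416667 120.375     ] [ 0.78102327 -0.23723825  0.01      ]
[203 150  12   5  24] [207.75  152.125] [0.72768197 0.11648005 0.01      ]
[ 69 194   8   7  38] [ 72.57894737 196.65789474] [0.64850373 0.36860384 0.01      ]
[295 222  26   3  65] [308.4        223.13846154] [ 0.58711107 -0.07038513  0.01      ]
[421 253   6  11  55] [423.09090909 258.01818182] [ 0.51639146 -0.28085574  0.01      ]
[418 268   7  39 192] [421.0625     287.02083333] [ 0.46302618 -0.2745633   0.01      ]
[[ 3.47327702e-01  9.37743763e-01 -3.19543980e-04]
 [ 9.37743158e-01 -3.47327841e-01 -1.06745591e-03]
 [-1.11198664e-03  7.11068262e-05 -9.99999379e-01]]
```

View pics/tray.png

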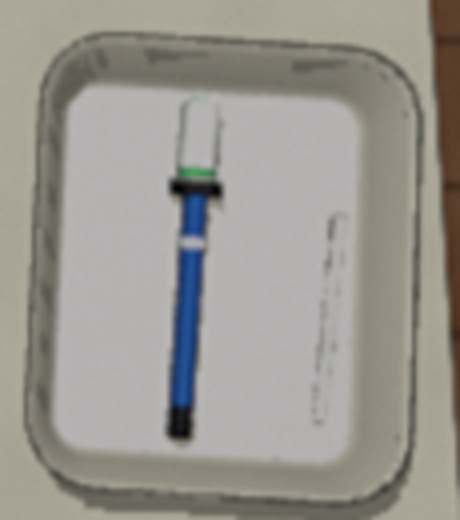

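View pics/small.png

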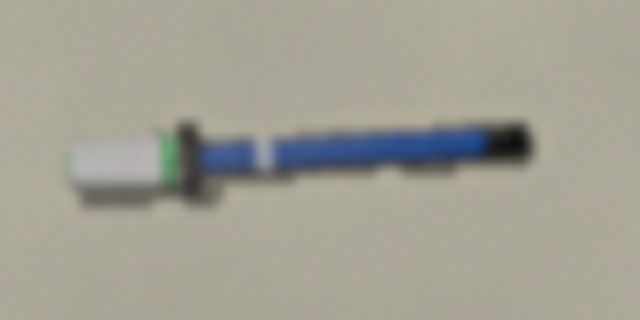

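View pics/stand.png

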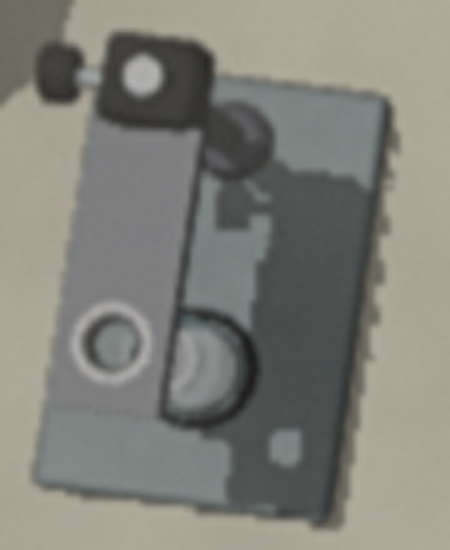

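View pics/trays.png

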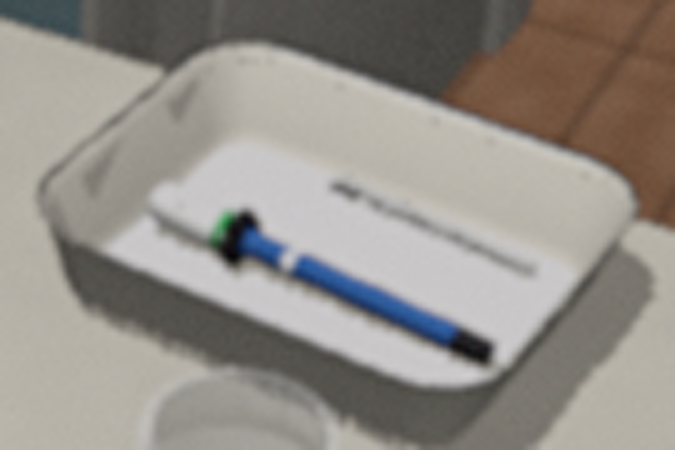

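View pics/stands.png

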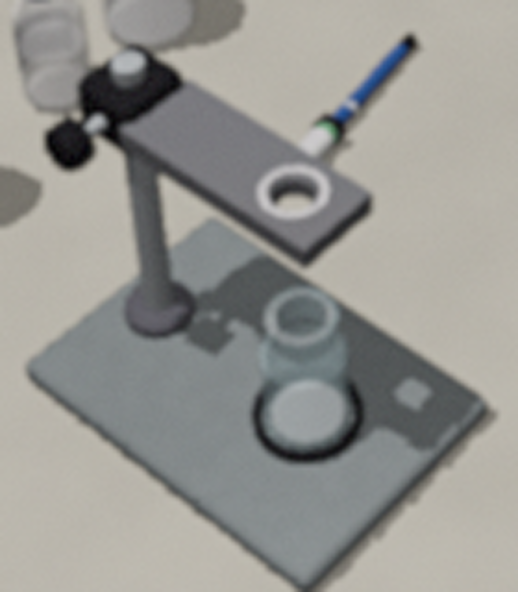

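Of the two candidates, the tray electrode (tip 420,314, head end 425,229) and the table one (tip 326,223, head end 269,227), the long one in the tray should be the 156 mm one. I'll measure both lengths, then the stand, jar and tray.

Run:
```python
from h import *
np.set_printoptions(precision=4,suppress=True)
t=grab_frame("top"); s=grab_frame("scene")
print([a for a in dir(r) if a[0]!='_'])
T=lambda u,v,k,x,y:(u/k+x,v/k+y)
tip=plane(t,T(179,437,4,375,205),.009);he=plane(t,T(200,98,4,375,205),.0155);co=plane(t,T(196,188,4,375,205),.014)
print("tray elec",tip,co,he,np.linalg.norm(tip-he),np.linalg.norm(tip-co))
a=plane(t,T(530,142,8,260,205),.006);b=plane(t,T(70,163,8,260,205),.01);print("small",np.linalg.norm(a-b))
tips=T(480,352,5,325,200);heads=T(158,203,5,325,200)
print("tri tip",tri(t,T(179,437,4,375,205),s,tips),"head",tri(t,T(200,98,4,375,205),s,heads))
# eyelet: white rim ellipse
for f,box,nm in((t,(172,252,32,32),"top"),(s,(252,316,40,32),"scene")):
    u,v,w,h=box; g=f["pixels"][v:v+h,u:u+w].astype(int).min(2); m=(g>150).astype(np.uint8)
    n,l,st,c=cv2.connectedComponentsWithStats(m); 
    for i in range(1,n):
        if st[i,4]>20: 
            cs,_=cv2.findContours((l==i).astype(np.uint8),cv2.RETR_EXTERNAL,cv2.CHAIN_APPROX_NONE)
            e=cv2.fitEllipse(cs[0]); print(nm,st[i],e,plane(f,(e[0][0]+u,e[0][1]+v),.142))
print("eye tri",tri(t,(187.2,268.6),s,(269.2,331.6)),plane(t,(187.2,268.6),.142),plane(s,(269.2,331.6),.142))
boss=plane(t,T(142,75,5,165,200),.156);print("column",boss)
crop(t,285,275,60,60,8,"pics/jar.png"); crop(s,335,265,75,85,7,"pics/jars.png")
for uv in((45,85),(420,70),(410,480),(30,450)): print("tray corner",plane(t,T(*uv,4,375,205),.045))
```

```text
['Unreachable', 'grip_depth']
tray elec [ 0.4135 -0.27    0.009 ] [ 0.5271 -0.2823  0.014 ] [ 0.5688 -0.2859  0.0155] 0.15620766861189367 0.11440924734884828
small 0.10717034111585873
tri tip (array([ 0.4142, -0.2701,  0.007 ]), np.float64(0.0014724179046093112)) head (array([ 0.5672, -0.2876,  0.0109]), np.float64(0.0046463569915605185))
top [ 0  4  4 24 50] ((1.0535112619400024, 12.785177230834961), (2.773979902267456, 22.921451568603516), 3.8154892921447754) [0.5042 0.1446 0.142 ]
top [ 7  9 16 16 70] ((14.785760879516602, 16.199129104614258), (14.724334716796875, 15.255485534667969), 54.1884651184082) [0.4982 0.1227 0.142 ]
scene [13  0 14  6 53] ((20.819841384887695, 1.9882628917694092), (5.115616321563721, 13.83862590789795), 96.30240631103516) [0.5062 0.0988 0.142 ]
scene [ 27   0  13  32 209] ((33.826568603515625, 16.84437370300293), (11.980363845825195, 35.378963470458984), 3.467085123062134) [0.4759 0.1129 0.142 ]
scene [  7   8  20  15 152] ((16.790180206298828, 15.179678916931152), (14.162181854248047, 19.502822875976562), 82.67704010009766) [0.4969 0.122  0.142 ]
eye tri (array([0.497 , 0.1219, 0.1412]), np.float64(0.0011773117435304678)) [0.4975 0.122  0.142 ] [0.496  0.1224 0.142 ]
column [0.5816 0.109  0.156 ]
tray corner [ 0.5722 -0.2108  0.045 ]
tray corner [ 0.5747 -0.3798  0.045 ]
tray corner [ 0.3925 -0.3644  0.045 ]
tray corner [ 0.41   -0.1977  0.045 ]
```

View pics/jar.png

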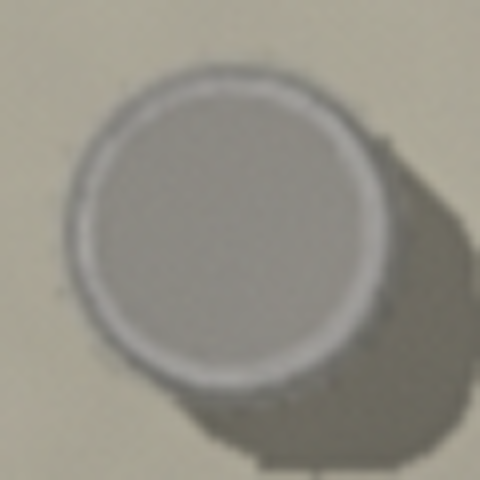

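View pics/jars.png

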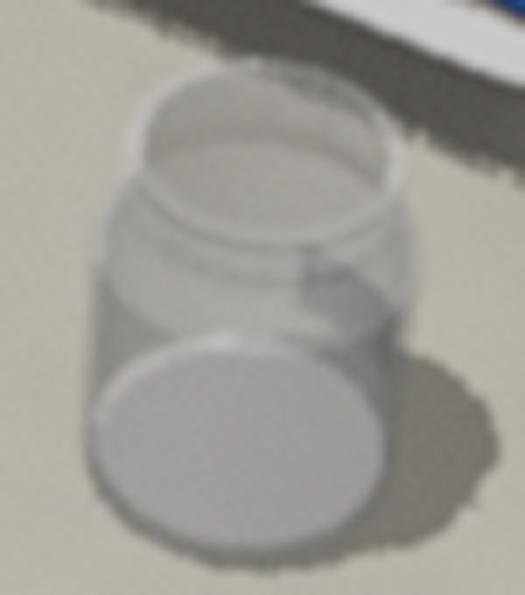

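The tray electrode measures 156 mm, so it is the one meant; the table one is only 107 mm. The eyelet triangulates to z=0.141 as expected, and its distance to the column is 85.6 mm (85 nominal). Next is the jar, and the first move over the tray.

Run:
```python
from h import *
np.set_printoptions(precision=4,suppress=True)
t=grab_frame("top"); s=grab_frame("scene")
a=(232/8+285,225/8+275); b=(267/7+335,150/7+265)
print(tri(t,a,s,b),plane(t,a,.102),plane(s,b,.102), plane(s,(240/7+335,445/7+265),.006))
# target over tray: tool z down, tool x (jaw) perpendicular to rod
yaw=np.arctan2(-.0165,.155)
rod=np.array([np.cos(yaw),np.sin(yaw),0]); z=np.array([0,0,-1.]); 
p,Rc=tcp(); M=Rc.as_matrix()
for sg in(1,-1):
    x=sg*np.array([-rod[1],rod[0],0]); y=np.cross(z,x); G=np.c_[x,y,z]
    print(sg,"turn tool deg",np.degrees((R.from_matrix(M.T@G)).as_rotvec()))
    tg=np.array([.5497,-.2845,.15]); print("shift mm",M.T@(tg-p)*1000)
```

```text
(array([ 0.4367, -0.079 ,  0.098 ]), np.float64(0.002235924316772736)) [ 0.4377 -0.0786  0.102 ] [ 0.434 -0.075  0.102] [ 0.4338 -0.0766  0.006 ]
1 turn tool deg [ -0.0019   0.0077 -14.2536]
shift mm [-750.7639  614.3342   81.2912]
-1 turn tool deg [  0.0111   0.0027 165.7464]
shift mm [-750.7639  614.3342   81.2912]
```

```bash
python3 -m handwheel '-45 37 -10 0 0 0 70; -90 74 -20 0 0 0 70; -135 111 -20 0 0 0 70; -180 148 -20 0 0 0 70; -225 185 -20 0 0 0 70; -270 222 -20 0 0 -3 60; -315 259 -20 0 0 -6 60; -360 296 -20 0 0 -9 60; -360 296 -20 0 0 -14 60'; python3 -c "
from h import *;print(readout.get_obs()['joints'])"
```

```text
clock: 1.52
tcp_pos: [0.3882, 0.1881, 0.2516]
orientation: [2.346, 2.089, 0.001]
contact_force: [-0.2, 0.4, 0.4]
grip_width: 0.0601
[-0.82238677  0.03656451  0.2339689   2.09310226 -0.00955045  1.01251311
  0.87133376]
```

```bash
cat > go.py <<'E'
import sys
from h import *
np.set_printoptions(precision=2,suppress=True)
# usage: go.py x y z  rodyaw_deg tilt_deg ; tool: jaw horizontal perpendicular to h=(cos,sin); tool z = down tilted by tilt toward -h(+ = toward tip)
def target(yaw,tilt):
    y=np.radians(yaw);b=np.radians(tilt); h=np.array([np.cos(y),np.sin(y),0])
    z=-np.cos(b)*np.array([0,0,1.])-np.sin(b)*h; x=np.array([-h[1],h[0],0]); return np.c_[x,np.cross(z,x),z]
def report(tg,yaw,tilt):
    p,Rc=tcp(); M=Rc.as_matrix(); G=target(yaw,tilt)
    print("shift",M.T@(np.array(tg)-p)*1000,"turn",np.degrees(R.from_matrix(M.T@G).as_rotvec()),"tcp",p*1000)
if __name__=="__main__":
    v=[float(a) for a in sys.argv[1:]]; report(v[:3],v[3],v[4])
E
python3 go.py .5497 -.2845 .15 -6.1 0; python3 go.py .5497 -.2845 .15 -6.1 15
```

```text
shift [-450.77  214.99  101.75] turn [ 0.03  0.   -0.54] tcp [388.25 188.13 251.62]
shift [-450.77  214.99  101.75] turn [15.03 -0.07 -0.54] tcp [388.25 188.13 251.62]
```

```bash
python3 -m handwheel '-50 24 0 0 0 0 45; -100 48 0 0 0 0 45; -150 72 0 0 0 0 45; -200 96 10 0 0 0 45; -250 120 20 0 0 0 45; -300 144 40 3 0 0 45; -350 168 60 6 0 0 45; -400 191 80 9 0 0 45; -451 215 90 12 0 -0.5 45; -451 215 101 15 0 -0.5 45; -451 215 101 15 0 -0.5 45'; python3 go.py .5497 -.2845 .04 -6.1 15;  python3 -c "
from h import *
t=grab_frame('top');crop(t,320,150,180,190,3,'pics/a1.png')"
```

```text
clock: 2.9
tcp_pos: [0.551, -0.2791, 0.1486]
orientation: [-2.177, -1.967, 0.259]
contact_force: [-0.1, 0.0, -0.0]
grip_width: 0.0451
shift [ -5.67  27.56 105.03] turn [-0.13 -0.02  0.3 ] tcp [ 551.05 -279.12  148.59]
```

View pics/a1.png

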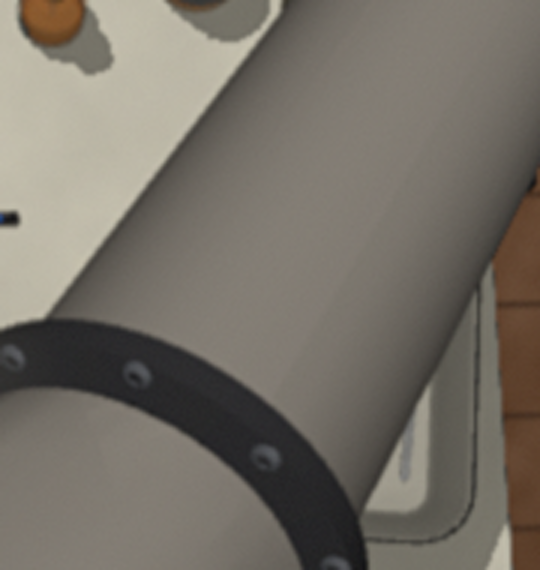

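```bash
python3 -m handwheel '-2 8 30 0 0 0 45; -4 18 60 0 0 0.3 45; -5.5 23 85 0 0 0.3 45; -5.5 23 85 0 0 0.3 45;-5.5 23 85 0 0 0.3 45'; python3 go.py .5478 -.2843 .008 -6.1 15;  python3 -c "
from h import *
t=grab_frame('scene');crop(t,300,150,170,140,4.5,'pics/a2.png')"
```

```text
clock: 3.58
tcp_pos: [0.5514, -0.2846, 0.0639]
orientation: [-2.185, -1.964, 0.257]
contact_force: [0.6, 0.2, 0.4]
grip_width: 0.0451
shift [-0.03 10.83 54.98] turn [0.14 0.03 0.  ] tcp [ 551.42 -284.63   63.92]
```

View pics/a2.png

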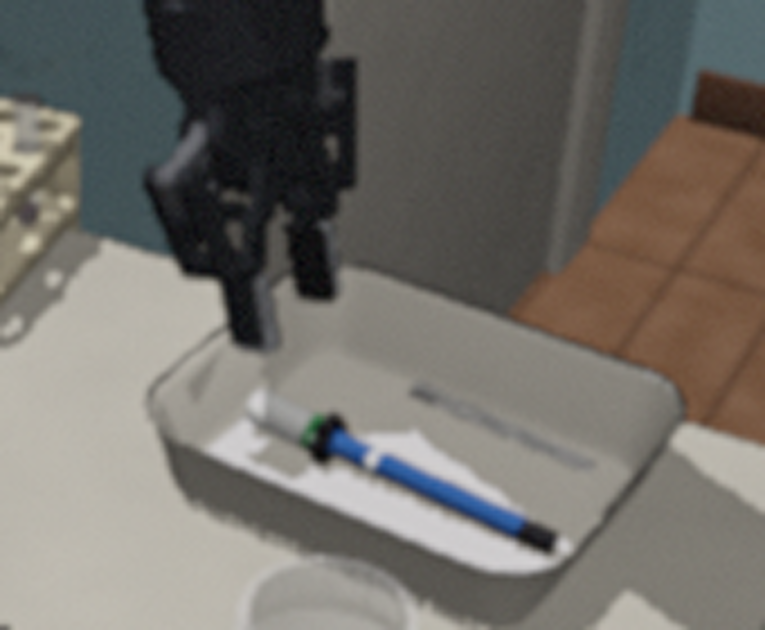

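The scene crop shows the open jaws at about (250,340) and (320,295), straddling the line of the white head at (270,410). I'll descend and close.

```bash
python3 -m handwheel '0 5 25 0 0 0 45; 0 10 45 0 0 0 45; 0 11 55 0 0 0 45; 0 11 55 0 0 0 45; 0 11 55 0 0 0 30; 0 11 55 0 0 0 20; 0 11 55 0 0 0 10; 0 11 55 0 0 0 10; 0 11 55 0 0 0 10' 60; python3 go.py .5478 -.2843 .008 -6.1 15;  python3 -c "
from h import *
t=grab_frame('scene');crop(t,300,150,170,140,4.5,'pics/a3.png')"
```

```text
clock: 4.75
tcp_pos: [0.5476, -0.2847, 0.0068]
orientation: [-2.185, -1.963, 0.258]
contact_force: [0.6, 0.3, 5.3]
grip_width: 0.0161
shift [ 0.39 -0.15 -1.16] turn [ 0.07  0.02 -0.03] tcp [ 547.6  -284.68    6.84]
```

View pics/a3.png

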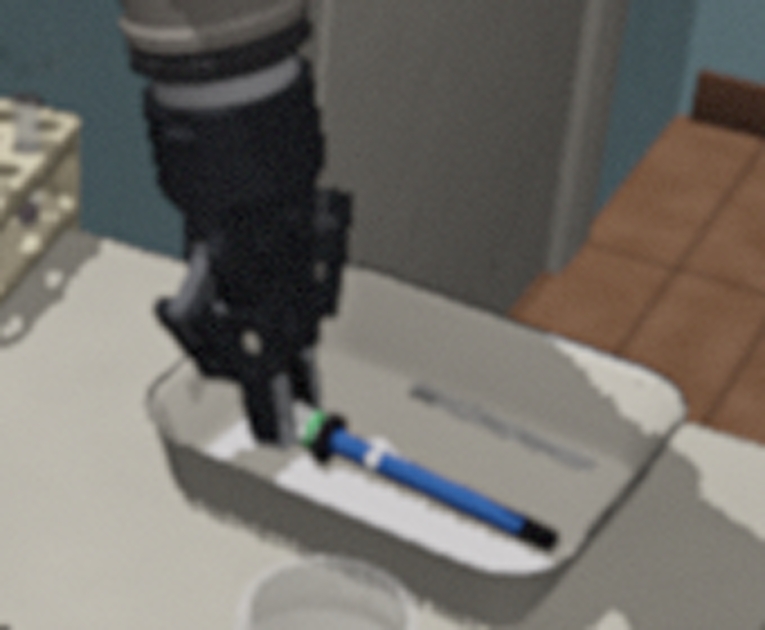

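The jaws are on the white head beside the green ring, with the collar at (325,435). The reported opening is 16.1 mm, against 18 expected, so I'll lift a little and look.

```bash
python3 -m handwheel '0 -3 -10 0 0 0 10; 0 -6 -24 0 0 0 10; 0 -13 -48 0 0 0 10; 0 -20 -75 0 0 0 10;  0 -26 -97 0 0 0 10; 0 -26 -97 0 0 0 10';  python3 -c "
from h import *
t=grab_frame('scene');crop(t,300,130,170,140,4.5,'pics/a4.png')"
```

```text
clock: 5.55
tcp_pos: [0.5482, -0.2852, 0.1093]
orientation: [-2.187, -1.965, 0.256]
contact_force: [1.2, -0.5, -1.2]
grip_width: 0.0158
```

View pics/a4.png

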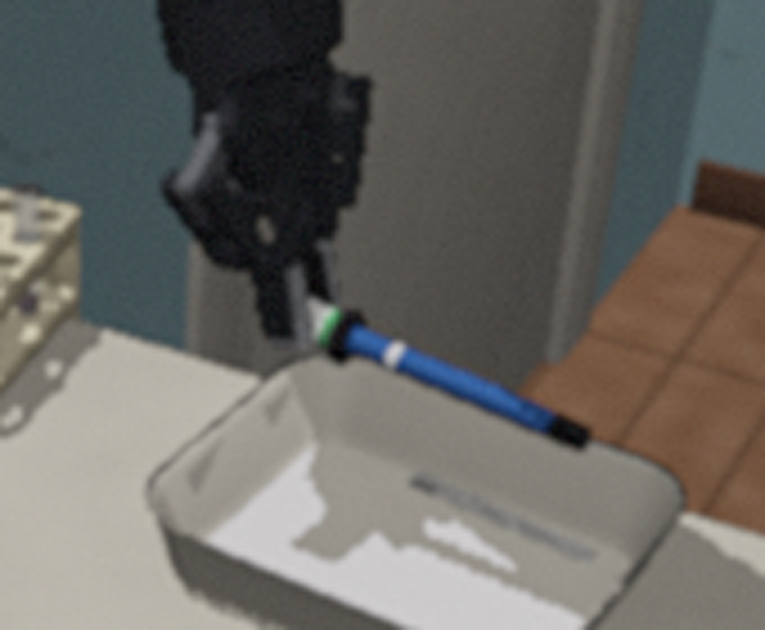

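The electrode is held level and clear of the tray, with the tip at (575,432) in the crop. Next I raise it and swing it tip-down toward the jar, well above everything.

```bash
python3 go.py .50 -.20 .33 90 -50.5; python3 go.py .50 -.20 .33 40 -20
```

```text
shift [  78.88 -111.47 -200.38] turn [-48.72  30.71 -95.55] tcp [ 547.51 -284.52  107.74]
shift [  78.88 -111.47 -200.38] turn [-32.97   2.11 -46.76] tcp [ 547.51 -284.52  107.74]
```

```bash
python3 -m handwheel '0 -13 -48 0 0 0 10; 0 -26 -97 0 0 0 10; 20 -50 -140 -6 0.4 -8 10; 40 -80 -170 -12 0.8 -16 10; 60 -100 -190 -18 1.2 -24 10; 79 -111 -200 -24 1.5 -33 10; 79 -111 -200 -29 1.9 -41 10; 79 -111 -200 -33 2.1 -46.8 10;  79 -111 -200 -33 2.1 -46.8 10'; python3 go.py .46 -.12 .34 90 -50.5;python3 go.py .46 -.12 .34 65 -40
```

```text
clock: 6.72
tcp_pos: [0.4987, -0.2007, 0.3274]
orientation: [1.256, 2.682, 0.472]
contact_force: [-0.2, -0.5, -0.8]
grip_width: 0.0157
shift [86.79 24.86 -4.1 ] turn [-28.54  29.07 -41.58] tcp [ 498.69 -200.69  327.38]
shift [86.79 24.86 -4.1 ] turn [-19.76  12.44 -22.02] tcp [ 498.69 -200.69  327.38]
```

```bash
python3 -m handwheel '15 5 -1 -5 5 -7 10; 30 10 -2 -10 10 -14 10; 45 15 -3 -15 15 -21 10; 60 20 -4 -20 20 -28 10; 75 22 -4 -24 24.5 -35 10; 87 25 -4 -28.5 29 -41.5 10; 87 25 -4 -28.5 29 -41.5 10;87 25 -4 -28.5 29 -41.5 10'; python3 go.py .46 -.12 .34 90 -50.5; python3 -c "
from h import *
print(readout.get_obs()['joints'])
t=grab_frame('scene');cv2.imwrite('pics/b1s.png',t['pixels'][:,:,::-1]);t=grab_frame('top');cv2.imwrite('pics/b1t.png',t['pixels'][:,:,::-1])"
```

```text
clock: 7.72
tcp_pos: [0.4692, -0.1224, 0.3401]
orientation: [-0.521, -2.91, -1.022]
contact_force: [16.0, 36.7, 22.9]
grip_width: 0.0154
shift [ 9.44 -1.18  0.65] turn [-11.69   7.5  -17.72] tcp [ 469.22 -122.42  340.08]
[ 1.52354924  0.60468487 -1.4107026   1.76680749 -0.07340624  1.25953073
  2.95785966]
```

View pics/b1s.png

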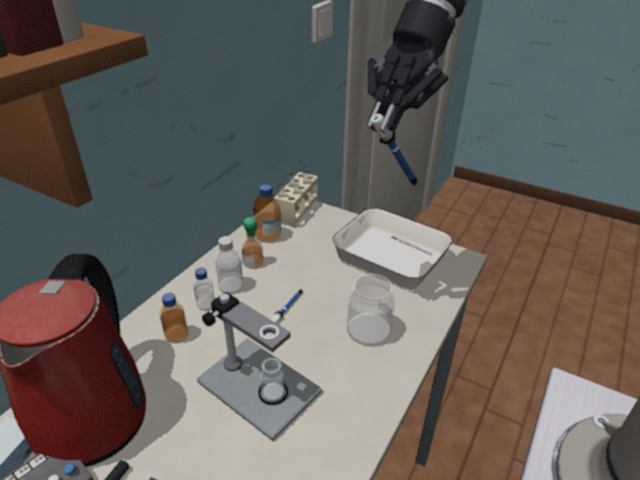

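View pics/b1t.png

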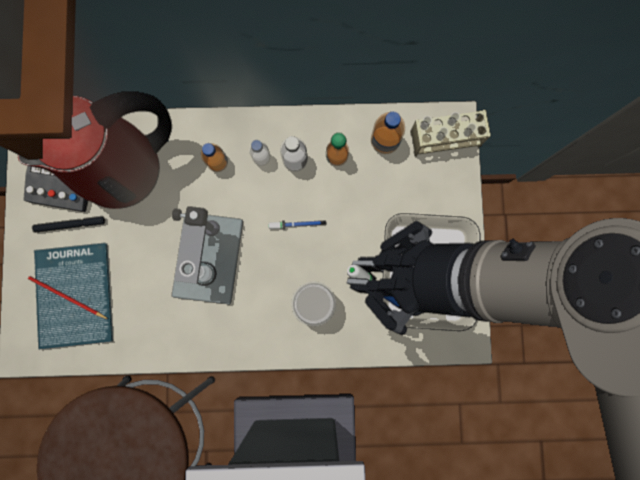

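The pose stopped short, with joints 3 and 7 at their range limits, so the +y approach is out. I'll back off and turn the other way, with the tool pointing toward −y.

```bash
python3 go.py .50 -.20 .33 40 -20
```

```text
shift [-51.46 -42.23 -38.22] turn [ 15.66 -21.88  24.  ] tcp [ 469.1  -129.8   332.96]
```

```bash
python3 -m handwheel '-8 -7 -6 3 -4 4 10; -17 -14 -12 6 -8 8 10; -34 -28 -25 11 -16 17 10; -51 -42 -38 16 -22 24 10; -51 -42 -38 16 -22 24 10';python3 -c "
from h import *
print(readout.get_obs()['joints'])"; python3 go.py .50 -.20 .34 0 -15
```

```text
clock: 8.45
tcp_pos: [0.502, -0.1875, 0.3381]
orientation: [1.222, 2.685, 0.447]
contact_force: [-0.2, 0.9, -0.0]
grip_width: 0.0157
[ 1.49504870e+00  2.87653192e-01 -1.25787202e+00  1.81951171e+00
  2.25928673e-03  1.02510025e+00  2.56488267e+00]
shift [-8.18 -8.53 -4.82] turn [  4.61 -11.08  39.38] tcp [ 501.96 -187.53  338.13]
```

```bash
python3 -m handwheel '-2 -2 -1 1 -2 8 10; -4 -4 -2 2 -4 16 10; -6 -6 -4 3 -7 24 10; -8 -8 -5 4 -9 32 10; -8 -8 -5 4.6 -11 39.4 10; -8 -8 -5 4.6 -11 39.4 10';python3 -c "
from h import *
print(readout.get_obs()['joints'])"; python3 go.py .50 -.15 .34 -50 -30
```

```text
clock: 9.2
tcp_pos: [0.4996, -0.1988, 0.3389]
orientation: [2.082, 2.089, 0.279]
contact_force: [0.1, -0.6, 0.2]
grip_width: 0.0157
[ 1.32189157  0.14196389 -1.07815159  1.86186607  0.06301458  0.96290485
  1.80832478]
shift [48.78  0.8  -0.63] turn [-14.28 -19.51  46.45] tcp [ 499.58 -198.78  338.91]
```

```bash
python3 -m handwheel '10 0 0 -3 -4 9 10; 20 0 0 -6 -8 18 10; 30 0 0 -9 -12 27 10; 40 0 0 -11 -16 36 10; 49 1 0 -13 -18 43 10; 49 1 0 -14.3 -19.5 46.5 10; 49 1 0 -14.3 -19.5 46.5 10';python3 -c "
from h import *
print(readout.get_obs()['joints'])"; python3 go.py .46 -.10 .34 -92 -50.5;python3 go.py .46 -.10 .34 -70 -40
```

```text
clock: 10.07
tcp_pos: [0.5006, -0.1502, 0.3392]
orientation: [2.48, 0.903, 0.24]
contact_force: [-0.2, -0.3, -0.7]
grip_width: 0.0155
[ 1.20591243 -0.00815118 -1.2415968   2.02635635  0.539384    0.85529297
  0.35623187]
shift [  1.17 -55.47 -32.93] turn [-19.58 -27.22  32.26] tcp [ 500.57 -150.16  339.18]
shift [  1.17 -55.47 -32.93] turn [ -9.93 -11.43  16.44] tcp [ 500.57 -150.16  339.18]
```

```bash
python3 -m handwheel '0 -15 -8 -3 -3 4 10; 0 -30 -16 -5 -6 8 10; 1 -45 -25 -8 -9 12 10; 1 -55 -33 -10 -11.4 16.4 10;  1 -55 -33 -10 -11.4 16.4 10';python3 -c "
from h import *
print(readout.get_obs()['joints'])"; python3 go.py .44 -.08 .34 -92 -50.5;python3 go.py .46 -.10 .30 -92 -50
```

```text
clock: 10.7
tcp_pos: [0.4605, -0.1002, 0.3398]
orientation: [2.413, 0.428, 0.153]
contact_force: [-0.1, -0.2, -0.5]
grip_width: 0.0158
[ 0.92882422  0.11109005 -1.35383561  2.06276139  0.85395461  1.2660549
 -0.43706668]
shift [-12.35 -19.83 -16.88] turn [-10.43 -15.62  15.63] tcp [ 460.53 -100.22  339.76]
shift [ -0.37 -25.81  30.25] turn [ -9.94 -15.55  15.69] tcp [ 460.53 -100.22  339.76]
```

```bash
python3 -m handwheel '0 -8 8 -3 -5 5 10; 0 -17 19 -6 -10 10 10; 0 -26 30 -10 -15.5 15.7 10; 0 -26 30 -10 -15.5 15.7 10; 0 -26 30 -10 -15.5 15.7 10';python3 go.py .46 -.10 .30 -92 -50;python3 -c "
from h import *
print(readout.get_obs()['joints'])
t=grab_frame('scene');cv2.imwrite('pics/c1s.png',t['pixels'][:,:,::-1]);t=grab_frame('top');cv2.imwrite('pics/c1t.png',t['pixels'][:,:,::-1])"
```

```text
clock: 11.32
tcp_pos: [0.4602, -0.1015, 0.3015]
orientation: [2.267, -0.046, -0.016]
contact_force: [0.1, 0.3, 0.4]
grip_width: 0.0159
shift [-0.24 -2.06 -0.2 ] turn [ 0.07  0.02 -0.32] tcp [ 460.17 -101.48  301.45]
[ 0.48276705  0.45892894 -1.13686513  1.97913906  0.98323598  1.75289695
 -1.02669369]
```

View pics/c1s.png

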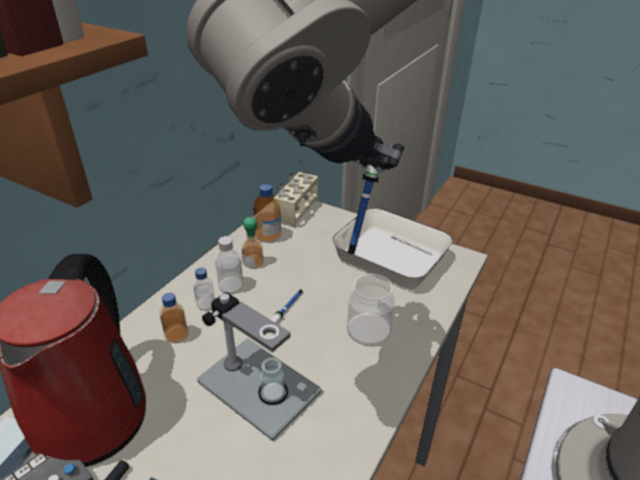

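View pics/c1t.png

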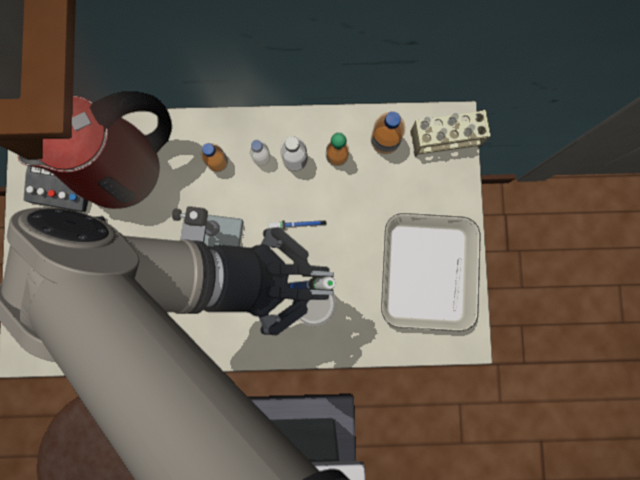

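```bash
python3 -c "
from h import *
t=grab_frame('scene');crop(t,335,130,80,130,4.5,'pics/c2s.png');t=grab_frame('top');crop(t,270,260,80,60,8,'pics/c2t.png')"
```

```text
(no output)
```

View pics/c2s.png

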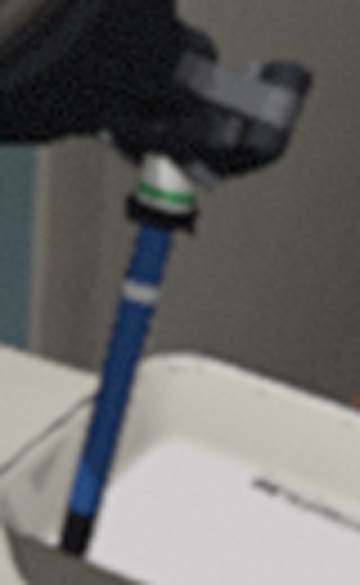

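View pics/c2t.png

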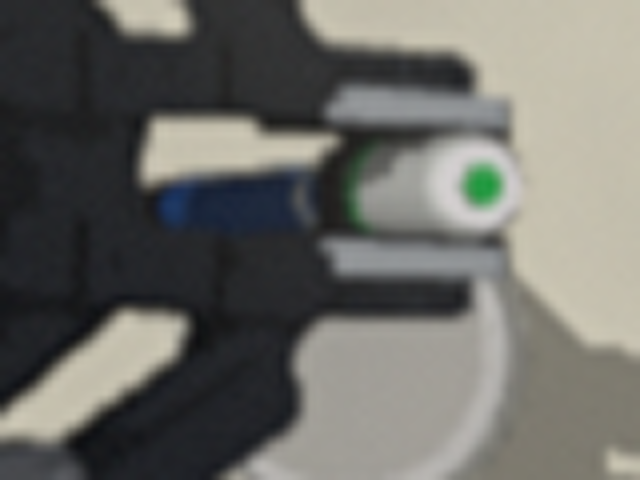

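```bash
cat > rod.py <<'E'
from h import *
from scipy.optimize import least_squares
np.set_printoptions(precision=4,suppress=True)
def fit(obs,p0,a0):
    def u(v): a=v[3:6]; return a/np.linalg.norm(a)
    res=lambda v: np.concatenate([(proj(f,v[:3]+s*u(v))[0]-np.array(uv)) for f,uv,s in obs]+[[10*(np.linalg.norm(v[3:6])-1)]])
    q=least_squares(res,np.r_[p0,a0]); return q.x[:3],u(q.x),q.fun
E
python3 - <<'E'
from rod import *
t=grab_frame("top"); s=grab_frame("scene"); p,Rc=tcp()
obs=[(s,(351.4,252.2),0.),(s,(371,176.7),.1155),(t,(330.25,283.1),.156)]
P,a,e=fit(obs,[.46,-.05,.18],[0,-.4,.9]); print(P,a,e)
print("lean",np.degrees(np.arccos(a[2])),"az",np.degrees(np.arctan2(a[1],a[0])))
M=Rc.as_matrix(); print("tip in tool mm",M.T@(P-p)*1000,"a in tool",M.T@a, "tcp",p)
E
```

```text
[ 0.4619 -0.0453  0.1786] [-0.0164 -0.3716  0.9283] [ 0.1197  0.0237 -0.4448 -0.0655  0.1183  0.2735  0.    ]
lean 21.834512187329384 az -92.5322315633717
tip in tool mm [  -1.5459 -130.9209   35.9086] a in tool [ 0.0064  0.9513 -0.3082] tcp [ 0.4601 -0.1014  0.3022]
```

The fit is tight (residuals under 0.5 px): the rod leans 21.8° and hasn't slipped. Now the moves: above the jar mouth, then in along the rod axis.

Run:
```python
from h import *
np.set_printoptions(precision=1,suppress=True)
p,Rc=tcp(); M=Rc.as_matrix()
tip=np.array([.4619,-.0453,.1786]);a=np.array([-.0164,-.3716,.9283])
fin=np.array([.437,-.059,.009]); pre=fin+.13*a
print(M.T@(pre-tip)*1000, M.T@(fin-pre)*1000, M.T@np.array([0,0,1.]))
```

```text
[-24.9   2.9  79.6] [  -0.8 -123.7   40.1] [ 0.   0.8 -0.6]
```

```bash
python3 -m handwheel '-8 1 20 0 0 0 10; -16 2 40 0 0 0 10; -25 3 60 0 0 0 10; -25 3 79.5 0 0 0 10; -25 3 79.5 0 0 0 10; -25 3 79.5 0 0 0 10';python3 - <<'E'
from rod import *
t=grab_frame("top"); s=grab_frame("scene"); p,Rc=tcp(); M=Rc.as_matrix()
P=p+M@np.array([-1.5,-130.9,35.9])/1000; a=M@np.array([.0064,.9513,-.3082]); print(P,a,readout.get_obs()["joints"])
print("pred tip px",proj(s,P),"rim axis pt",P-a*(P[2]-.102)/a[2])
cv2.imwrite('pics/d1s.png',cv2.resize(s['pixels'][100:360,250:480,::-1],None,fx=2.3,fy=2.3)); crop(t,270,260,80,60,8,'pics/d1t.png')
E
```

```text
clock: 12.38
tcp_pos: [0.4337, -0.1623, 0.2529]
orientation: [2.265, -0.05, -0.013]
contact_force: [-0.9, 0.3, -0.8]
grip_width: 0.0157
[ 0.4356 -0.1057  0.1294] [-0.0158 -0.3724  0.9279] [ 0.589   0.4622 -1.1152  2.1114  1.0563  1.6264 -1.0588]
pred tip px [[381.7936 262.3314]] rim axis pt [ 0.436  -0.0947  0.102 ]
```

View pics/d1s.png

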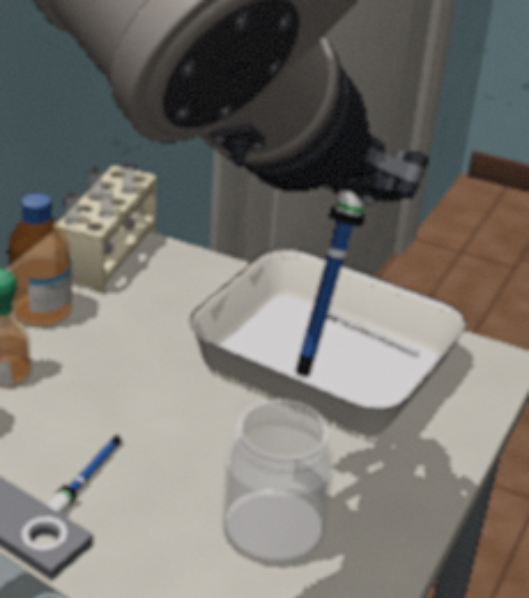

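View pics/d1t.png

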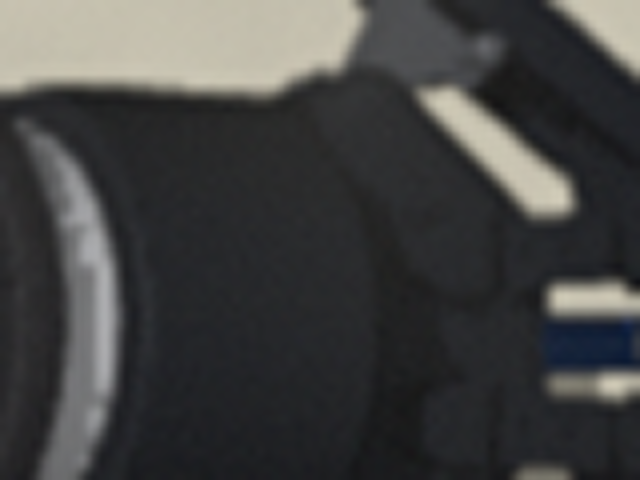

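The tip is at scene (382,262), matching the prediction of (381.8,262.3), and it lines up with the jar mouth. I'll slide it in along its axis.

```bash
python3 -m handwheel '0 -19 6 0 0 0 10; 0 -38 12 0 0 0 10; 0 -57 18.5 0 0 0 10; -0.5 -76 24.5 0 0 0 10; -0.5 -92 30 0 0 0 10; -0.6 -105 34 0 0 0 10; -0.6 -112 36 0 0 0 10; -0.6 -114 37 0 0 0 10';python3 - <<'E'
from rod import *
t=grab_frame("top"); s=grab_frame("scene"); p,Rc=tcp(); M=Rc.as_matrix()
P=p+M@np.array([-1.5,-130.9,35.9])/1000; a=M@np.array([.0064,.9513,-.3082]); print(P,a,readout.get_obs()["contact_force"])
print("pred tip px",proj(s,P))
cv2.imwrite('pics/d2s.png',cv2.resize(s['pixels'][200:360,300:440,::-1],None,fx=3.7,fy=3.7,interpolation=cv2.INTER_CUBIC))
E
```

```text
clock: 13.48
tcp_pos: [0.4353, -0.118, 0.1412]
orientation: [2.265, -0.049, -0.014]
contact_force: [-0.5, -0.2, -1.4]
grip_width: 0.0156
[ 0.4369 -0.0621  0.0179] [-0.0153 -0.3717  0.9282] [ 0.1536  0.4511 -0.8914]
pred tip px [[364.3802 328.2122]]
```

View pics/d2s.png

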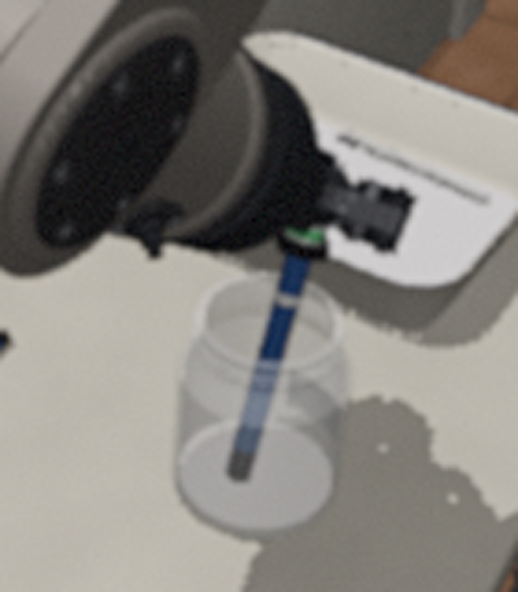

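The rod is inside the jar, tip at crop (238,468), touching nothing. I'll lower the last 10 mm and watch the force.

```bash
python3 -m handwheel '0 -4 1.3 0 0 0 10; 0 -6.5 2 0 0 0 10; 0 -8 2.6 0 0 0 10; 0 -8 2.6 0 0 0 10'
```

```text
clock: 14.08
tcp_pos: [0.4353, -0.1152, 0.1334]
orientation: [2.265, -0.049, -0.014]
contact_force: [0.2, 0.0, -1.2]
grip_width: 0.0156
```

```bash
python3 -m handwheel '0 -1.5 0.5 0 0 0 10; 0 -2.5 0.8 0 0 0 10; 0 -2.5 0.8 0 0 0 10'; python3 -c "
from h import *;p,Rc=tcp(); M=Rc.as_matrix();print(p+M@np.array([-1.5,-130.9,35.9])/1000)"
```

```text
clock: 14.45
tcp_pos: [0.4354, -0.1142, 0.131]
orientation: [2.265, -0.05, -0.014]
contact_force: [-0.5, -0.9, -0.3]
grip_width: 0.0157
[ 0.43699285 -0.05798033  0.00743639]
```

The tip is at floor height and the force has changed from −1.2 to −0.3 N. Opening slowly.

```bash
python3 -m handwheel '0 0 0 0 0 0 18; 0 0 0 0 0 0 21; 0 0 0 0 0 0 26; 0 0 0 0 0 0 34; 0 0 0 0 0 0 44; 0 0 0 0 0 0 44; 0 0 0 0 0 0 44';python3 - <<'E'
from h import *
s=grab_frame("scene")
cv2.imwrite('pics/d3s.png',cv2.resize(s['pixels'][200:360,300:440,::-1],None,fx=3.7,fy=3.7,interpolation=cv2.INTER_CUBIC))
E
```

```text
clock: 15.32
tcp_pos: [0.4354, -0.1142, 0.1311]
orientation: [2.265, -0.05, -0.014]
contact_force: [-1.2, 0.2, -0.5]
grip_width: 0.044
```

View pics/d3s.png

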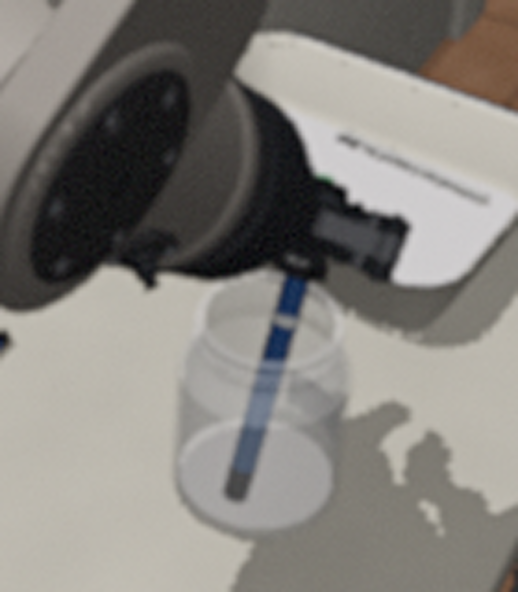

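Released; the rod leans on the rim. Backing straight out along the tool axis.

```bash
python3 -m handwheel '0 0 -20 0 0 0 44; 0 5 -45 0 0 0 44; 0 20 -75 0 0 0 44; 0 45 -110 0 0 0 44; 0 80 -140 0 0 0 44; 0 120 -160 0 0 0 44; 0 120 -160 0 0 0 44';python3 - <<'E'
from h import *
print(readout.get_obs()['joints'])
s=grab_frame("scene");t=grab_frame("top")
crop(s,335,200,80,150,4,'pics/e1s.png'); crop(t,280,255,90,80,7,'pics/e1t.png')
E
```

```text
clock: 16.25
tcp_pos: [0.4365, -0.0665, 0.3292]
orientation: [2.265, -0.053, -0.006]
contact_force: [1.0, -0.1, 0.2]
grip_width: 0.0443
[ 0.45809733  0.40950156 -1.19199712  1.97376815  0.90835236  1.80285307
 -1.05195353]
```

View pics/e1s.png

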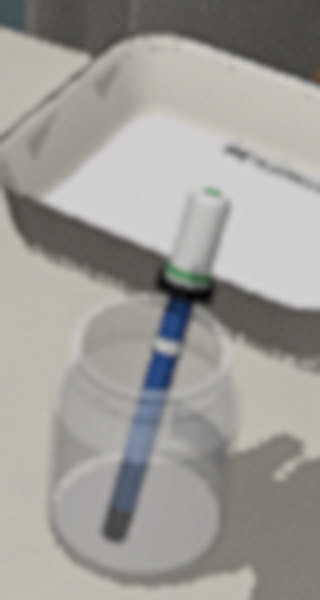

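View pics/e1t.png

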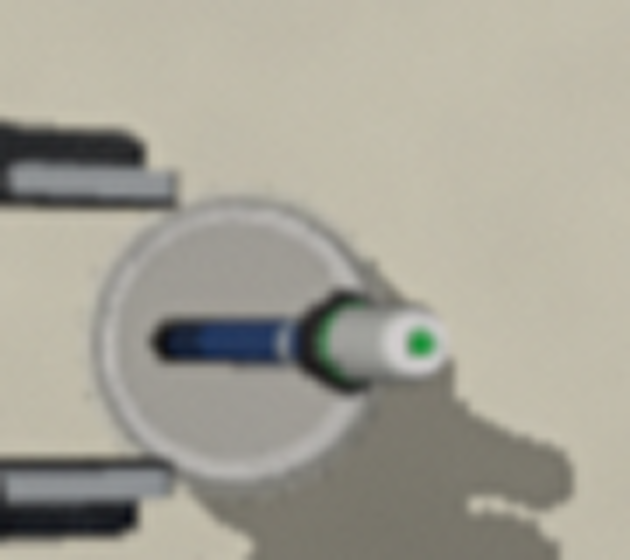

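Run:
```python
from rod import *
t=grab_frame("top"); s=grab_frame("scene")
obs=[(s,(388,248),.156),(s,(381.5,271),.1155),(t,(340,303.86),.156),(t,(304.0,303.6),0.),(s,(115/4+335,530/4+200),0.003)]
P,a,e=fit(obs,[.437,-.058,.01],[0,-.4,.9]); print(P,a,e)
print("lean",np.degrees(np.arccos(a[2])),"az",np.degrees(np.arctan2(a[1],a[0])))
print("tri head",tri(t,(340,303.86),s,(388,248)))
G=P+.127*a
print("TCP goal",P+.123*a,"pre",P+.20*a)
```

```text
[ 0.4375 -0.0592  0.0062] [-0.0228 -0.3932  0.9191] [-0.2921 -0.1853 -0.5015  0.082   0.2461  0.6292  0.2582  0.5659 -0.4521
 -0.0346  0.    ]
lean 23.197996786575334 az -93.3169517785579
tri head (array([ 0.4342, -0.1205,  0.1493]), np.float64(0.0015499066770003358))
TCP goal [ 0.4347 -0.1076  0.1193] pre [ 0.4329 -0.1379  0.1901]
```

The rod stands at 23.2° lean, head toward −y, with the jar upright. Next I rotate the tool above the head so it lines up with the rod axis.

```bash
python3 go.py .4295 -.1970 .33 -93.3 23.2
```

```text
shift [-0.85 86.63 96.27] turn [73.4  -0.59  0.98] tcp [435.52 -67.73 325.05]
```

```bash
python3 -m handwheel '0 15 8 10 0 0 44; 0 30 18 20 0 0 44; 0 45 30 30 0 0 44; 0 60 48 40 0 0 44; 0 70 62 50 0 0 44; 0 80 80 60 -0.5 0.7 44; 0 86 92 68 -0.6 1 44; -1 86.6 96.3 73.4 -0.6 1 44; -1 86.6 96.3 73.4 -0.6 1 44;-1 86.6 96.3 73.4 -0.6 1 44'; python3 go.py .4309 -.167 .258 -93.3 23.2; python3 -c "
from h import *
print(readout.get_obs()['joints'])"
```

```text
clock: 17.7
tcp_pos: [0.4298, -0.1955, 0.3306]
orientation: [-2.736, 0.076, -0.017]
contact_force: [-0.3, 0.3, 0.2]
grip_width: 0.0439
shift [-0.58  2.34 77.97] turn [ 0.04 -0.02  0.13] tcp [ 429.81 -195.5   330.61]
[ 1.54455022  0.47187096 -1.32984353  1.74741237  0.06047786  1.34580347
  0.15516886]
```

```bash
python3 -m handwheel '0 1 25 0 0 0 40; -0.6 1.5 55 0 0 0 40; -0.6 1.8 78 0 0 0 40; -0.6 1.8 105 0 0 0 40; -0.6 1.8 135 0 0 0 40; -0.6 1.8 145 0 0 0 40; -0.6 1.8 145 0 0 0 40'; python3 go.py .4347 -.1076 .1193 -93.3 23.2; python3 -c "
from h import *
print(readout.get_obs()['joints'])
s=grab_frame('scene');t=grab_frame('top')
crop(s,325,170,110,140,4,'pics/e2s.png'); crop(t,280,255,90,80,7,'pics/e2t.png')"
```

```text
clock: 18.58
tcp_pos: [0.4326, -0.141, 0.1971]
orientation: [-2.737, 0.077, -0.018]
contact_force: [-0.3, 0.2, -0.2]
grip_width: 0.0398
shift [ 0.12 -0.24 84.73] turn [ 0.07 -0.05  0.1 ] tcp [ 432.57 -141.03  197.13]
[ 1.39386167  0.56598138 -1.23474062  1.96548731  0.15273951  1.03614319
  0.06080949]
```

View pics/e2s.png

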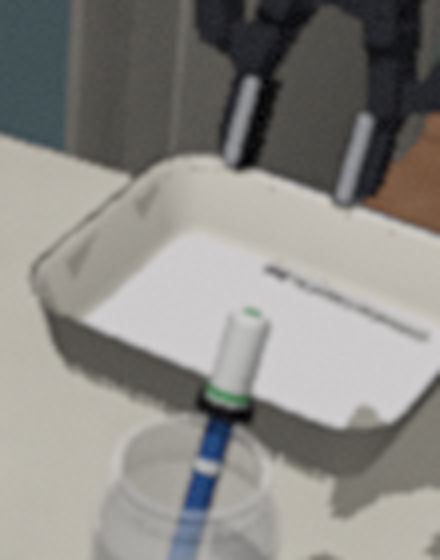

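View pics/e2t.png

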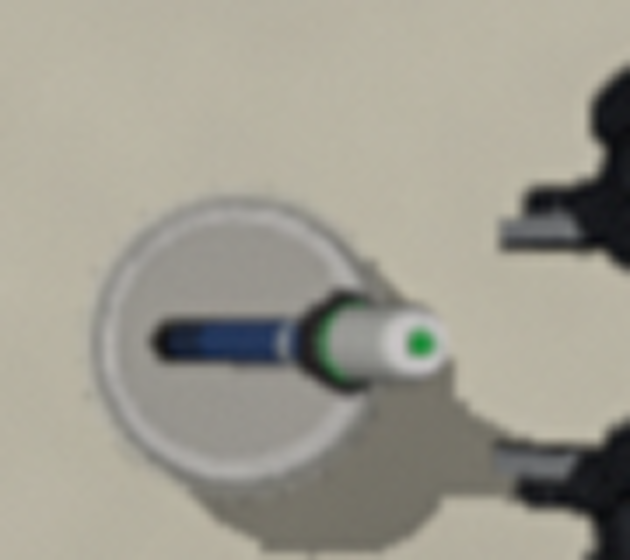

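Jaw midline and rod line up in both views: the jaws at y≈235 and 460 in the top crop have their midpoint at 347, and the head dot is at 342. Going down and closing.

```bash
python3 -m handwheel '0 0 25 0 0 0 40; 0 0 50 0 0 0 40; 0 0 70 0 0 0 40; 0 0 82 0 0 0 40; 0 0 84 0 0 0 40; 0 0 84 0 0 0 30; 0 0 84 0 0 0 22; 0 0 84 0 0 0 12; 0 0 84 0 0 0 12; 0 0 84 0 0 0 12' 50; python3 go.py .4347 -.1076 .1193 -93.3 23.2; python3 -c "
from h import *
s=grab_frame('scene');t=grab_frame('top')
crop(s,325,190,110,140,4,'pics/e3s.png'); crop(t,280,255,90,80,7,'pics/e3t.png')"
```

```text
clock: 19.92
tcp_pos: [0.4348, -0.1092, 0.1196]
orientation: [-2.736, 0.08, -0.019]
contact_force: [-1.2, -0.9, 5.0]
grip_width: 0.0164
shift [-0.18 -1.29  0.93] turn [ 0.02 -0.13 -0.04] tcp [ 434.78 -109.16  119.65]
```

View pics/e3s.png

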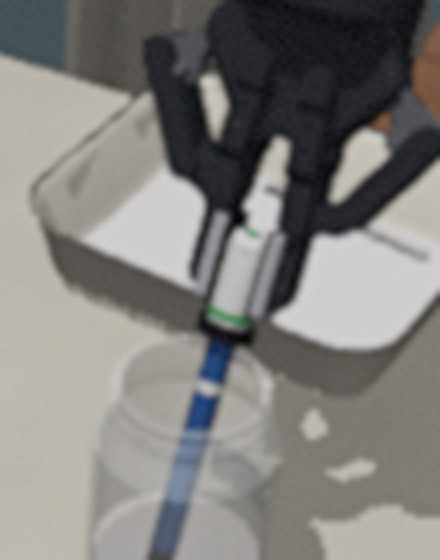

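View pics/e3t.png

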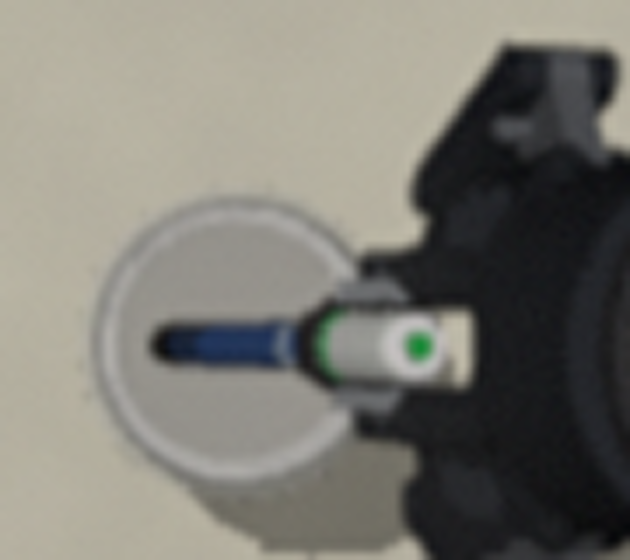

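The head is gripped in line with the rod. Lifting out along the axis.

```bash
python3 -m handwheel '0 0 -8 0 0 0 12; 0 0 -25 0 0 0 12; 0 0 -45 0 0 0 12; 0 0 -65 0 0 0 12; 0 0 -85 0 0 0 12; 0 0 -105 0 0 0 12; 0 0 -125 0 0 0 12; 0 0 -145 0 0 0 12; 0 0 -165 0 0 0 12; 0 0 -165 0 0 0 12' 60; python3 go.py .47 0 .32 -93.3 0; python3 -c "
from h import *
s=grab_frame('scene');t=grab_frame('top')
print(readout.get_obs()['joints'])
crop(s,290,130,170,230,2.5,'pics/e4s.png'); crop(t,280,255,90,80,7,'pics/e4t.png')"
```

```text
clock: 21.28
tcp_pos: [0.4312, -0.1747, 0.2724]
orientation: [-2.737, 0.081, -0.022]
contact_force: [0.3, -0.5, -0.5]
grip_width: 0.0161
shift [  28.42 -181.15   25.73] turn [-23.12  -0.23  -0.11] tcp [ 431.17 -174.69  272.45]
[ 1.49318539  0.50585559 -1.29444487  1.85212844  0.09154852  1.20960871
  0.12513064]
```

View pics/e4s.png

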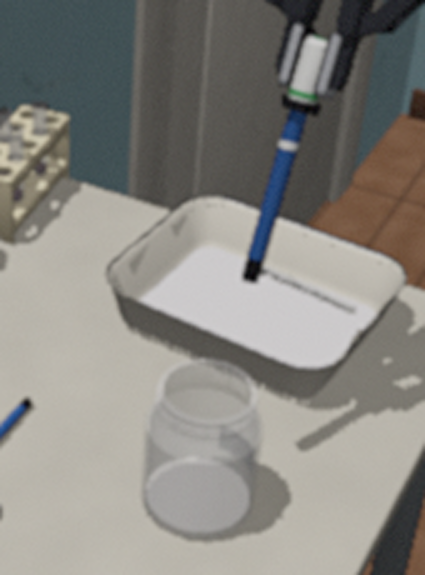

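View pics/e4t.png

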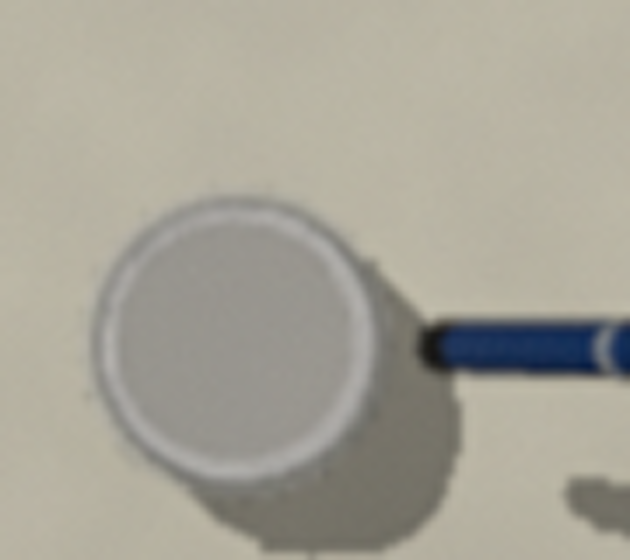

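The electrode is out, with the tip at crop (252,270), and the jar is still upright. Bringing it vertical and toward the stand.

```bash
python3 -m handwheel '3 -15 -12 -3 0 0 12; 6 -35 -25 -6 0 0 12; 10 -60 -30 -10 0 0 12; 14 -85 -25 -14 0 0 12; 18 -110 -15 -17 0 0 12; 22 -135 -8 -20 0 0 12; 26 -160 0 -22 0 0 12; 28 -185 10 -23.1 -0.2 -0.1 12; 28 -185 10 -23.1 -0.2 -0.1 12'; python3 go.py .497 .1222 .33 -93.3 0; python3 -c "
from h import *
print(readout.get_obs()['joints'])"
```

```text
clock: 22.5
tcp_pos: [0.4679, 0.0016, 0.3344]
orientation: [-3.138, 0.078, 0.004]
contact_force: [0.2, 0.1, -1.1]
grip_width: 0.0163
shift [  23.08 -121.94    4.58] turn [-0.12  0.14  0.44] tcp [467.87   1.55 334.37]
[ 1.02630553  0.22803122 -1.30341351  1.83312137  0.22828748  1.25673474
 -0.39228734]
```

```bash
python3 -m handwheel '6 -30 0 0 0 0 12; 12 -60 0 0 0 0 12; 18 -90 0 0 0 0 12; 22 -112 0 0 0 0 12; 23 -122 0 0 0 0 12; 23 -122 0 0 0 0 12; 23 -122 0 0 0 0 12'; python3 go.py .497 .1222 .33 -93.3 0; python3 -c "
from h import *
s=grab_frame('scene');t=grab_frame('top')
print(readout.get_obs()['joints'])
crop(s,200,120,170,230,2.5,'pics/f1s.png'); cv2.imwrite('pics/f1t.png',t['pixels'][:,:,::-1])"
```

```text
clock: 23.38
tcp_pos: [0.4984, 0.1174, 0.3346]
orientation: [-3.139, 0.091, 0.004]
contact_force: [-0.7, -0.1, -0.5]
grip_width: 0.0164
shift [-1.62 -4.69  4.61] turn [-0.05  0.13 -0.01] tcp [498.35 117.42 334.6 ]
[ 0.66605128  0.33673923 -1.24672416  1.74627741  0.32899799  1.29983592
 -0.71232058]
```

View pics/f1s.png

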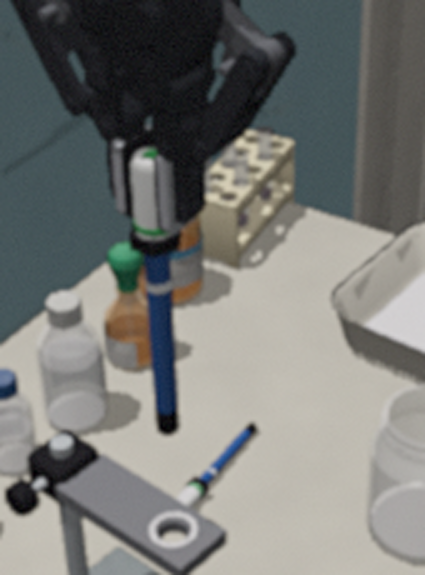

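View pics/f1t.png

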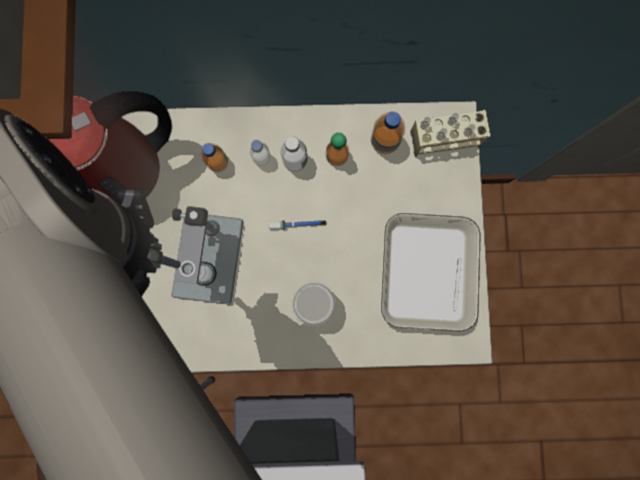

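```bash
python3 -c "
from h import *
s=grab_frame('scene')
crop(s,235,170,60,130,4.5,'pics/f2s.png')"
```

```text
(no output)
```

View pics/f2s.png

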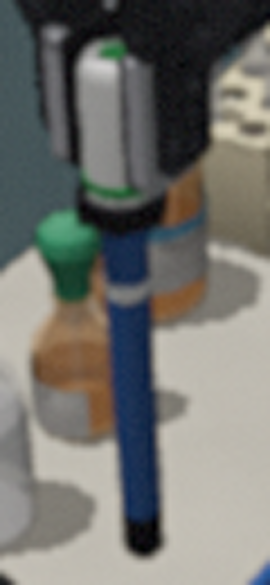

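Run:
```python
from rod import *
t=grab_frame("top"); s=grab_frame("scene")
p,Rc=tcp(); M=Rc.as_matrix()
# e4 pose
p4=np.array([.43117,-.17469,.27245]); M4=R.from_rotvec([-2.737,.081,-.022]).as_matrix()
O=[("s4",s,(252/2.5+290,272/2.5+130),0),("t4",t,(430/7+280,347/7+255),0),("s4",s,(300/2.5+290,104/2.5+130),.1155),
   ("s",s,(267.4,291.1),0),("s",s,(262.1,219.3),.113),("s",s,(259.4,180.7),.156)]
def pts(v,s_,k):
    a=np.array([v[3],v[4],-1.]);a/=np.linalg.norm(a); q=np.array(v[:3])+s_*a
    return (p4+M4@q) if k.endswith("4") else (p+M@q)
res=lambda v:np.concatenate([proj(f,pts(v,l,k))[0]-np.array(uv) for k,f,uv,l in O])
q=least_squares(res,[0,0,.123,0,0]); print(q.x,q.fun)
P=pts(q.x,0,""); C=pts(q.x,.112,""); a=(C-P)/.112; print("tip",P,"collar",C,"a",a, "tilt deg",np.degrees(np.arccos(a[2])))
print("tri tip4",tri(s,O[0][2],t,O[1][2]))
```

```text
[-0.0023 -0.0038  0.122  -0.0157 -0.0248] [-0.7589  2.3266  0.8141  0.8326  1.1889 -0.9136 -0.7226  0.1573 -0.5262
 -2.9342 -0.1152  2.0751]
tip [0.4961 0.1223 0.213 ] collar [0.4947 0.125  0.3249] a [-0.0126  0.0242  0.9996] tilt deg 1.5623635123498707
tri tip4 (array([ 0.4325, -0.1223,  0.167 ]), np.float64(0.0024198535693878546))
```

The estimated tip is at (0.496, 0.122) and the eyelet at (0.497, 0.122), with about 1.5° of tilt. I'll lower to just above the arm and check tip against hole in the same picture.

```bash
python3 -m handwheel '0 0 20 0 0 0 12; 0 0 40 0 0 0 12; 0 0 50 0 0 0 12; 0 0 56 0 0 0 12; 0 0 56 0 0 0 12; 0 0 56 0 0 0 12'; python3 -c "
from h import *
s=grab_frame('scene');t=grab_frame('top');print(readout.get_obs()['tcp_pos'],proj(s,[[.4965,.1222,.142],[.4965,.1222,.157]]))
crop(s,235,210,70,140,4.2,'pics/f3s.png');crop(s,250,290,40,60,10,'pics/f3z.png');crop(t,150,240,60,50,10,'pics/f3t.png')"
```

```text
clock: 24.38
tcp_pos: [0.4986, 0.1192, 0.2794]
orientation: [-3.138, 0.088, 0.001]
contact_force: [-1.2, -0.3, -0.1]
grip_width: 0.016
[0.49856504 0.11905357 0.27939874] [[268.949877   331.35945881]
 [268.44734136 323.27822818]]
```

View pics/f3s.png

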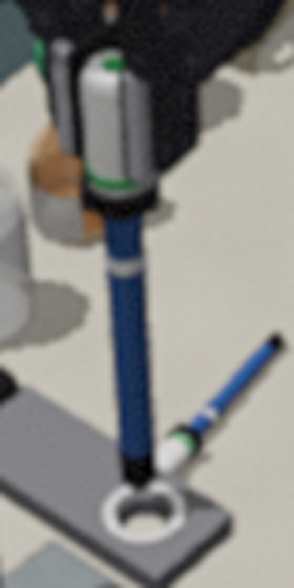

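View pics/f3z.png

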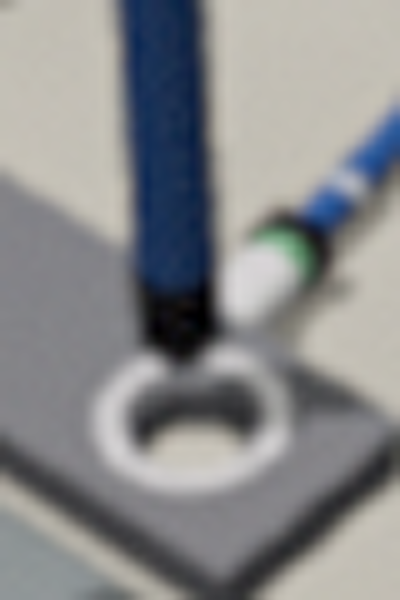

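View pics/f3t.png

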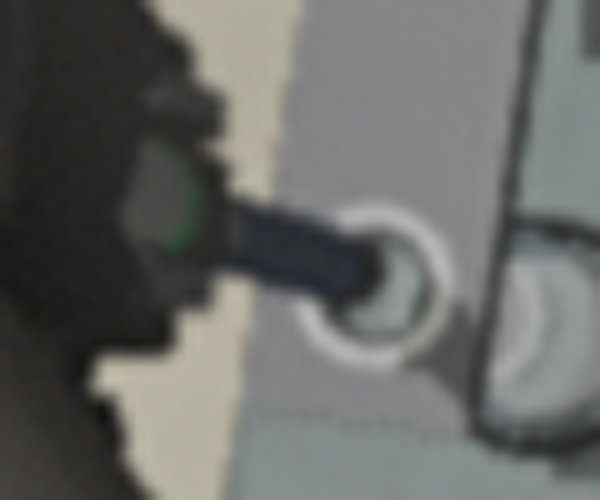

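Run:
```python
from rod import *
t=grab_frame("top"); s=grab_frame("scene"); p,Rc=tcp(); M=Rc.as_matrix()
tt=(348/10+150,274/10+240); ts=(181/10+250,347/10+290)
et=(378/10+150,285/10+240); es=(191/10+250,418/10+290)
T=tri(t,tt,s,ts);E=tri(t,et,s,es);print("tip",T,"eye",E)
for z in(.153,.156,.159): print(z,plane(t,tt,z)-plane(t,et,.142),plane(s,ts,z)-plane(s,es,.142))
print("tip rel tcp tool",M.T@(T[0]-p)*1000)
# rod direction: head end/collar from both: scene crop f3s
hs=(112/4.2+235,62/4.2+210); cs=(121/4.2+235,208/4.2+210)
P,a,e=fit([(s,ts,0),(t,tt,0),(s,cs,.112),(s,hs,.156)],T[0],[0,0,1.]);print(P,a,e, np.degrees(np.arccos(a[2])))
```

```text
tip (array([0.4979, 0.1225, 0.1541]), np.float64(0.0014176837713682211)) eye (array([0.4974, 0.1213, 0.14  ]), np.float64(0.0007990353223451402))
0.153 [0.001 0.002 0.011] [ 0.002  -0.0014  0.011 ]
0.156 [0.0007 0.0013 0.014 ] [0.0001 0.001  0.014 ]
0.159 [0.0005 0.0005 0.017 ] [-0.0017  0.0034  0.017 ]
tip rel tcp tool [ -0.6671  -3.224  125.2053]
[0.4977 0.1226 0.1534] [ 0.0013 -0.0065  1.    ] [-0.438   0.4168  0.228   0.5715 -0.1823 -2.2214  0.1233  1.6602  0.    ] 0.3801632150184234
```

Both views agree that the tip is within about 1 mm of the eyelet axis: in crop f3z the tip is at (181,347) and the ring at (191,418). I'll apply a small correction and lower slowly.

```bash
python3 -m handwheel '-0.4 0.8 4 0 0 0 12; -0.4 0.8 8 0 0 0 12; -0.4 0.8 12 0 0 0 12; -0.4 0.8 16 0 0 0 12; -0.4 0.8 20 0 0 0 12; -0.4 0.8 24 0 0 0 12; -0.4 0.8 28 0 0 0 12; -0.4 0.8 28 0 0 0 12'; python3 -c "
from h import *
s=grab_frame('scene');t=grab_frame('top');print(readout.get_obs())
crop(s,235,230,70,120,4.5,'pics/f4s.png');crop(t,150,240,60,50,10,'pics/f4t.png')"
```

```text
clock: 25.58
tcp_pos: [0.4976, 0.1181, 0.2506]
orientation: [-3.139, 0.088, 0.004]
contact_force: [0.6, -0.4, -0.0]
grip_width: 0.0158
{'clock': 25.675, 'joints': array([ 0.59678793,  0.41659389, -1.1871404 ,  1.86240119,  0.4207271 ,
        1.15045007, -0.79529888]), 'qvel': array([ 0.00224368, -0.00272944, -0.00146073, -0.00301585, -0.00048643,
       -0.00013188, -0.00105472]), 'tau': array([ 1.19881635e-03, -3.68628573e+01, -1.09122106e+01, -2.63024890e+01,
        6.53068913e-03,  3.06945469e-03, -3.04485162e-03]), 'tcp_pos': array([0.49783374, 0.11824465, 0.25096496]), 'orientation': array([-3.13842395e+00,  8.82682359e-02,  2.66998435e-03]), 'contact_force': array([-0.09257271,  0.27744293, -0.31362653]), 'moment': array([-0.05554194, -0.00908255,  0.03164983]), 'grip_width': 0.016064171522466367}
```

View pics/f4s.png

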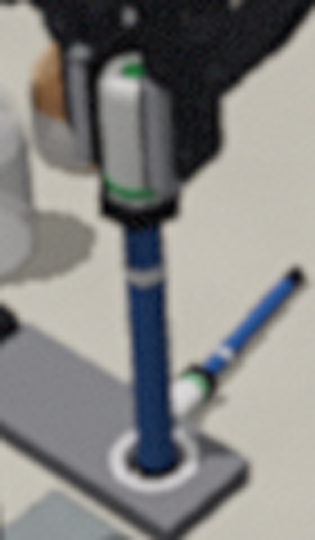

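View pics/f4t.png

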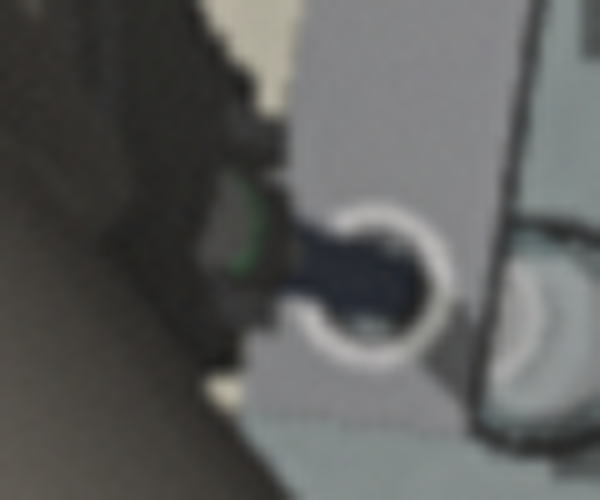

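The tip is through the hole at crop (155,465) with no side force. Lowering on, still slowly.

```bash
python3 -m handwheel '0 0 5 0 0 0 12; 0 0 10 0 0 0 12; 0 0 15 0 0 0 12; 0 0 20 0 0 0 12; 0 0 25 0 0 0 12; 0 0 30 0 0 0 12; 0 0 35 0 0 0 12; 0 0 40 0 0 0 12; 0 0 40 0 0 0 12'; python3 -c "
from h import *
s=grab_frame('scene');t=grab_frame('top')
crop(s,225,240,90,170,3.5,'pics/f5s.png');crop(t,150,240,60,50,10,'pics/f5t.png')"
```

```text
clock: 26.8
tcp_pos: [0.4975, 0.1181, 0.2105]
orientation: [-3.139, 0.088, 0.004]
contact_force: [0.3, 0.4, -1.0]
grip_width: 0.0163
```

View pics/f5s.png

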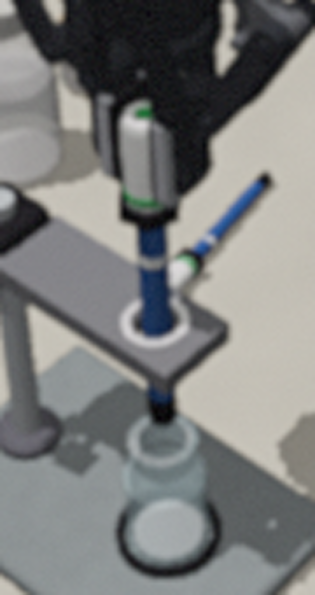

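View pics/f5t.png

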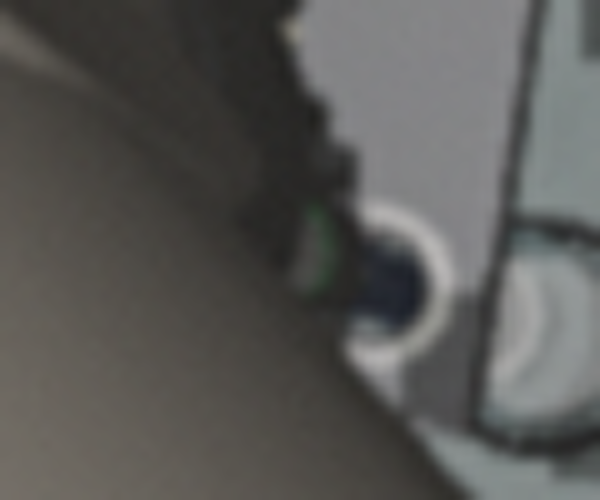

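The tip at crop (162,412) sits just above the vial mouth at (163,440), centred, with no contact force. Continuing.

```bash
python3 -m handwheel '0 0 4 0 0 0 12; 0 0 8 0 0 0 12; 0 0 12 0 0 0 12; 0 0 16 0 0 0 12; 0 0 20 0 0 0 12; 0 0 24 0 0 0 12; 0 0 28 0 0 0 12; 0 0 32 0 0 0 12; 0 0 36 0 0 0 12; 0 0 40 0 0 0 12;0 0 44 0 0 0 12; 0 0 44 0 0 0 12'; python3 -c "
from h import *
s=grab_frame('scene')
crop(s,225,240,90,170,3.5,'pics/f6s.png')"
```

```text
clock: 28.4
tcp_pos: [0.4975, 0.1183, 0.1666]
orientation: [-3.139, 0.088, 0.004]
contact_force: [-0.7, 0.0, -0.2]
grip_width: 0.0163
```

View pics/f6s.png

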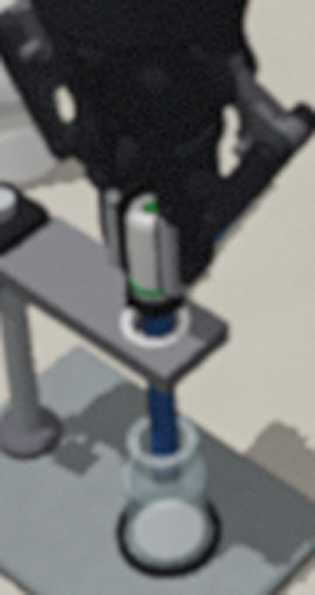

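```bash
python3 -m handwheel '0 0 3 0 0 0 12; 0 0 6 0 0 0 12; 0 0 8 0 0 0 12; 0 0 9 0 0 0 12; 0 0 9 0 0 0 12'; python3 -m handwheel '0 0 1 0 0 0 12; 0 0 2 0 0 0 12; 0 0 2 0 0 0 12'
```

```text
clock: 29.08
tcp_pos: [0.4976, 0.1184, 0.1579]
orientation: [-3.139, 0.088, 0.003]
contact_force: [0.1, -0.2, 0.0]
grip_width: 0.0164
clock: 29.45
tcp_pos: [0.4976, 0.1183, 0.1558]
orientation: [-3.139, 0.088, 0.003]
contact_force: [0.5, -0.4, -0.6]
grip_width: 0.016
```

```bash
python3 -m handwheel '0 0 0.7 0 0 0 12; 0 0 1.5 0 0 0 12; 0 0 1.5 0 0 0 12';python3 -m handwheel '0 0 0.7 0 0 0 12; 0 0 1 0 0 0 12; 0 0 1 0 0 0 12'; python3 -c "
from h import *
s=grab_frame('scene')
crop(s,240,270,60,90,6.5,'pics/f7s.png')"
```

```text
clock: 29.82
tcp_pos: [0.4976, 0.1183, 0.1544]
orientation: [-3.139, 0.088, 0.003]
contact_force: [0.1, 0.3, -0.4]
grip_width: 0.0161
clock: 30.2
tcp_pos: [0.4977, 0.1184, 0.1539]
orientation: [-3.139, 0.088, 0.002]
contact_force: [-2.8, -1.7, 4.9]
grip_width: 0.0163
```

View pics/f7s.png

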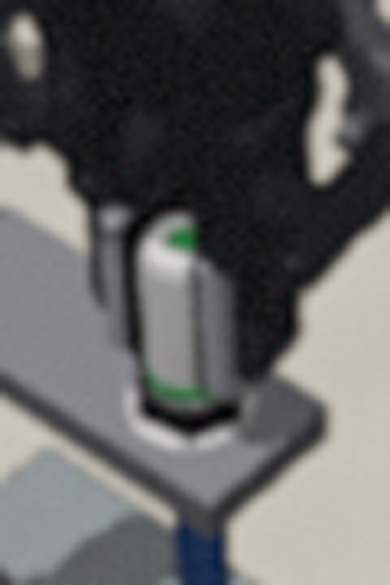

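The collar is on the arm, covering the white rim at crop (190,415), with 4.9 N upward. Letting go.

```bash
python3 -m handwheel '0 0 0 0 0 0 18; 0 0 0 0 0 0 21; 0 0 0 0 0 0 26; 0 0 0 0 0 0 34; 0 0 0 0 0 0 42; 0 0 0 0 0 0 42; 0 0 -3 0 0 0 42; 0 0 -15 0 0 0 42; 0 0 -35 0 0 0 42; 0 0 -60 0 0 0 42; 0 0 -90 0 0 0 42'; python3 -m handwheel '0 0 -40 0 0 0 42; 0 20 -80 0 0 0 42; 0 70 -110 0 0 0 42; 0 120 -110 0 0 0 42; 0 170 -110 0 0 0 42; 0 170 -110 0 0 0 42'; python3 -c "
from h import *
s=grab_frame('scene');t=grab_frame('top');print(readout.get_obs()['joints'])
crop(s,170,200,250,230,2.5,'pics/g1s.png');crop(s,235,270,60,130,4.5,'pics/g2s.png');crop(t,150,190,210,150,3.5,'pics/g1t.png')"
```

```text
clock: 31.62
tcp_pos: [0.4978, 0.1184, 0.2454]
orientation: [-3.138, 0.088, 0.002]
contact_force: [0.9, 0.7, -0.0]
grip_width: 0.0418
clock: 32.38
tcp_pos: [0.4883, -0.0564, 0.3539]
orientation: [-3.139, 0.101, 0.002]
contact_force: [0.2, 1.3, -0.1]
grip_width: 0.0418
[ 1.07586175  0.26900262 -1.28073501  1.75845299  0.26439697  1.31365557
 -0.32055488]
```

View pics/g1s.png

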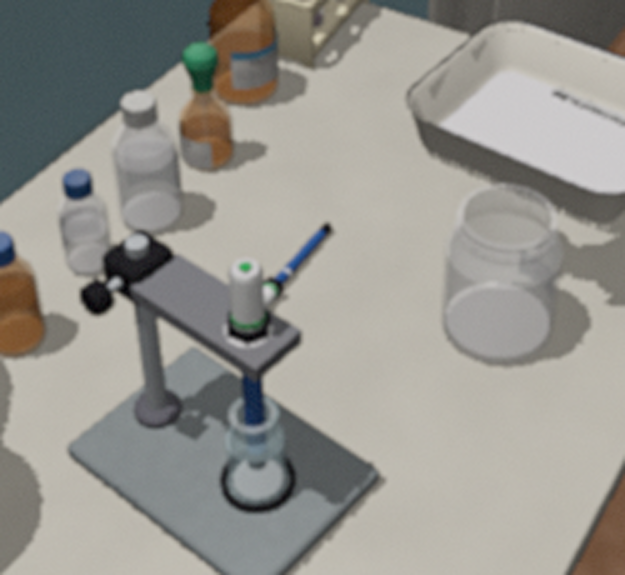

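View pics/g2s.png

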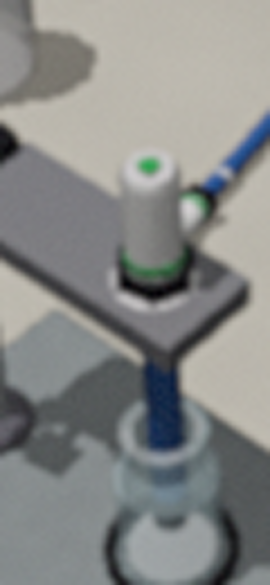

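View pics/g1t.png

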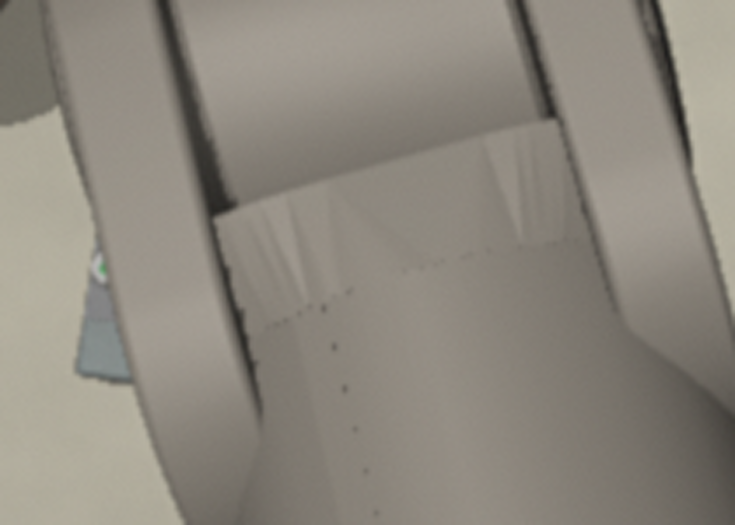

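The electrode stands upright in the eyelet with the collar on the rim, the tip in the vial, and the jar and bottles upright. One numeric check before handing in.

```bash
python3 - <<'E'
from rod import *
s=grab_frame("scene"); 
hd=(149.5/4.5+235,166/4.5+270); tip=(170/4.5+235,517/4.5+270)
e=plane(s,(269.2,331.6),.142); h=plane(s,hd,.186); k=plane(s,tip,.030)
print("eye",e,"head end@.186",h,"diff mm",(h-e)*1000,"tilt rad",np.hypot(*(h-e)[:2])/.044,"tip@.030 diff (through glass)",(k-e)*1000)
print("pred px head",proj(s,e+[0,0,.044]),hd)
E
python3 - <<'E'
from bench import workorder,readout
o=readout.get_obs();print(o["clock"],abs(o["qvel"]).max()); print(workorder.hand_in())
E
```

```text
eye [0.496  0.1224 0.142 ] head end@.186 [0.4958 0.1215 0.186 ] diff mm [-0.179  -0.9144 44.    ] tilt rad 0.021176071985860512 tip@.030 diff (through glass) [   0.649    -1.5375 -112.    ]
pred px head [[267.6961 307.2633]] (268.22222222222223, 306.8888888888889)
32.525 0.024744644038553795
the job is handed in; nothing more can be done
None
```

The pH electrode is in the eyelet with its collar on the stand's arm and its tip in the vial. I let go of it and handed the job in at about 32.5 s of the 64 s allowed; no verdict is reported.

- **How it was done:** I picked the 156 mm electrode out of the tray (the one on the table measured only 107 mm) and stood it in the rinsing jar. I then took it again by the white head from above and lowered it slowly until the collar touched down with about 5 N.
- **Last checks:** In the scene camera, the head end was 0.9 mm from where a seated, upright electrode would be, at most about 0.02 rad of tilt. The tip, seen through the glass, was about 1.7 mm off the eyelet axis. The vial was in its seat, the jar and bottles looked undisturbed, and the gripper was well clear.
- **What did not go to plan:**
  - My first approach to the jar ran joints 3 and 7 up to their range limits. Joint 3 read -1.4107 against a limit of -1.41, with about 46 N showing on the force reading. I backed off and came from the other side.
  - The electrode stood in the jar at 23°, not the stated 28°.
  - The gripper read about 16 mm on the 18 mm head throughout.
  - The arm hid nearly all of the stand from the top camera after release, so the final checks rest on the scene camera alone.

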